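# Fit the washer and R-clip on a screen's swivel foot

### The arm

A 6-joint arm with a two-finger parallel gripper is mounted at the origin on the work surface. World frame = base frame: x ahead of the robot, y to its left, z up, the work surface at z = 0. Lengths are in m, angles in rad, forces in N, time in s.
With the tool pointing down it reaches from about 0.25 to 0.725 m from the base axis. Payload 4 kg.
Tool frame: the origin (TCP) lies on the centre line of the jaws, within the pads' length; the fingertips stand ahead of it and the grasp point (between the pads) lies 11 mm behind it (bot.tip_extent is the z of the fingertips in the tool frame, in m); z points along the fingers, y is the direction in which the jaws open and shut (so a half turn about z gives the same grasp; the last joint's range is limited). The gripper opens to 85 mm and grips with 20 to 120 N. Pads are 22 mm wide; open, the fingers measure 114 mm over their backs; the gripper's body (76 mm by 85 mm) begins 54 mm behind the grasp point. The pads swing forward as they close: fully open they stand 13 mm farther back than shut.
Start: joints at [0, 0.241, 0.005, 1.335, 0, 1.571], TCP at [0.5, -0, 0.208] pointing down, gripper open.
Joint ranges: [-2.72, 2.72], [-1.05, 1.87], [-1.09, 1.28], [-1.99, 2.15], [-1.42, 1.44], [-3.14, 3.14]. Speed limits (rad/s): [2.79, 2.79, 3.14, 3.14, 3.14, 3.14].

### API

Orientations are given as a unit quaternion [x, y, z, w].
In Python, from workcell import bot gives the robot as it stands.
- The arm moves only by the shell command python3 -m jog 'ROWS'. ROWS is JSON, a list that holds one entry, the list of rows, each a list of 7 numbers: the shift along the world's x, y, z in m, then the turn, a rotation vector about the world's x, y, z in degrees, then the closure in counts, from 0 (fully open) to 255 (shut). In form: [[[tx, ty, tz, ax, ay, az, fingers], ...]]. A call has 1 to 10 rows; each row is the pose to reach, as a shift and turn from the pose commanded when the call began; what a row does not reach only later rows make up. A row lasts 1/12 s, in which the tool goes at most 41.7 mm and 7.16 degrees, less where a joint would pass 70% of its speed; a pose out of reach is approached as far as the arm can. A call with a gripper value outside its range is refused whole. The fingers move at their own pace and stop on an object; the grip force is fixed at half the most. Time passes only in rows, so rows that repeat a pose let the fingers close. It gives the time, the measured TCP pose, the force and the opening at its end, in the units of the state.
- bot.get_obs(): the state, without advancing time (a new reading comes with each control period).
- bot.camera(name): name is "scene" or "side" or "wrist"; returns the picture (400x640x3 uint8, blue, green, red); there is no depth.
- bot.camera_model(name): a dict with "K" (3x3 intrinsics, pixels), "T" (4x4, takes a point from camera to world coordinates). Camera axes: x right, y down, z forward; pixel columns grow to the right and rows downward; lengths in m; the calibration is good to about 2 mm. A picture is of the moment at which its call begins: read the wrist's pose just before it. camera_model takes no time and is no camera call; for the wrist camera it gives the pose at the moment of the call.
- bot.job_done(): hands the job in, once; it reports no verdict.
The state is a dict: "clock": time; "joint_pos": joint angles; "joint_vel": joint speeds; "tau": joint torques, N m; "eef_pos": TCP position; "tool_rot": TCP orientation; "ft_force": force on the tool from outside, world axes, zero at the start; "ft_torque": the same for the moment, N m; "grip_width": finger opening in m.
Only numpy, scipy, OpenCV 4.12 (cv2) and the standard library are available. Lean on these libraries where they do the work, as an engineer would, in place of code of your own. Each camera call takes 0.05 s, during which the arm holds its last target. There are 200 camera calls.

### The job

Put the big flat washer over the upright pivot pin of the screen's swivel foot so that it lies flat on the bush. Then lock it with the big R-clip: feel for the pin's cross hole with the clip's straight leg and push it through gently, never forcing it, until the bow springs over the pin. Let go and leave the other parts where they lie.

Things in the scene. Friction and masses are not known exactly. Their poses are not given: they have to be found in the camera images.
- foot: A screen's swivel foot, heavy and fixed: grey base plate 180 (x) x 260 (y) mm, top at 10 mm; on it a black bearing ring (top 18 mm) and a bare metal strip 44 x 224 mm along y (top 22 mm) whose lips, 32 mm wide, turn up to 31 mm at y = +-112 mm. Central brass bush, 38 mm across, with the upright pivot pin in it. Heights are above the bench. Origin on the bench under the pin; z up.
- bush_top (a point): Centre of the bush's flat top face, 30 mm above the bench, on the pin's axis; the washer lies on this face. The steel pin standing out of it is 22 mm across, its top end 54.5 mm above the bench and chamfered by 3 mm. Axes as the foot.
- pin_hole (a point): Middle of the pin's level cross hole, on the pin's axis 40.5 mm above the bench; a point of the foot, with the foot's axes. The hole goes right through the pin, 6.5 mm wide and high, its edges just broken. The pin turns stiffly (0.06 N m): the hole points up to 1.2 rad either side of the foot's x axis, and that angle is NOT measured: feel or look for it. A leg in the hole turns the pin with it.
- clip_grip (a point): The big steel R-clip, 96 mm long, 5 mm wire, lying flat: the middle of its rigid closed loop head, 2.5 mm above the bench. x points along the clip from head to leg tip, z up. The head's two straight parallel wires are 23 mm wide over all (across y) and run 19 mm along x, so it can be gripped across y. Hold it by the head only, so that the bow is free to open.
- leg_tip (a point): The rounded tip of the clip's straight leg: 74.5 mm ahead (+x) of clip_grip and 9 mm to its -y side; the leg's axis runs along x through it. The sprung bow, hinged on the head, lies on the leg's +y side, reaches to 9 mm short of the tip, and opens by 6 mm as it rides over the pin. Axes as clip_grip.
- clip_seat (a point): Point on the leg's axis that lies at pin_hole when the clip is home: 36 mm back from the tip, 38.5 mm ahead of clip_grip. From the tip meeting the pin to home is 47 mm: the leg slides in easily, then the bow rides up the pin, the push rises to about 6 N and drops as the bow springs over. A few mm past home it jams. More than 20 N against the pin (all contacts added; 12 N as it springs) bends it.
- washer_mid (a point): The big flat steel washer, 41 mm across with a 25 mm hole, 5 mm thick, lying flat on the bench: its centre, half-way up (2.5 mm above the bench). z is its axis.
- small_washer: a clearly smaller flat steel washer, 27 mm across with a 13 mm hole, 3.5 mm thick; does not fit the pin; leave it. Origin at the centre of its underside.
- small_clip: a clearly smaller R-clip, about 55 mm long, 3 mm wire, lying flat; leave it. Origin on its straight leg near the bow.
- nut: a steel hexagon nut, 30 mm across flats, 16 mm high; leave it. Origin at the centre of its underside.
- driver: a screwdriver with a black handle, 200 mm long; leave it. Origin under its middle, x towards the tip.
- speaker: a grey loudspeaker module, 110 x 44 mm, 32 mm high at its magnet; leave it. Origin at the centre of its underside.
- angle_bracket: a bare metal angle bracket, 120 x 32 mm, one end turned up 36 mm; leave it. Origin under the middle of its long side.
- screw_tray: a black tray of screws, 90 x 70 mm, 25 mm high; leave it. Origin at the centre of its underside.
Not all that is in view belongs to the job. What is shaped like the part that bears clip_grip but yellow is not meant.

How it is judged:
On the way:
1. the big washer lies flat on the bush, around the pin (horizontal distance between washer_mid and pin_hole below 0.004 m and z of washer_mid in the frame of foot below 0.034 m and angle between the z axis of washer_mid and the z axis of foot, either way round below 0.08 rad), for 0.2 s.
At the end, for the whole second after the job is handed in: The big washer lies flat on the bush around the pin (centre within 4 mm of the pin's axis); the big R-clip is home: its leg through the pin's cross hole, clip_seat within 4 mm of pin_hole, level within 0.3 rad; both at rest and let go (all of step 1 and distance between clip_seat and pin_hole below 0.004 m and angle between the z axis of clip_seat and the z axis of foot, either way round below 0.3 rad and linear speed of each of clip, washer below 0.01 m/s); the robot touches nothing.
It fails at once if the clip is pressed against the pin or foot with more than 20 N in all (contact force between clip and foot above 20 N).
It fails at once if one of the other parts on the bench is moved by more than 20 mm (distance of any of small_washer, small_clip, nut, driver, speaker, angle_bracket, screw_tray from where it was at the start of the episode above 0.02 m).
It also fails if it takes over 72 s, if anything falls off the work surface, if the arm or the gripper's body presses on something with over 40 N, if the wrist force passes 120 N, or if a joint passes its speed limit or range.

## Working session

There is one attempt and no reset: what is moved stays moved. The work goes in short steps, Python scripts to look and compute and a shell command to move; the robot and the scene stay as the last step left them, time stands still between calls to the robot, and variables do not carry over. Pictures are saved under pics/ and viewed, about 8 in all and at most 12, crops included, and the job is handed in when it is done.

```bash
ls; mkdir -p pics
cat > h.py <<'E'
import numpy as np, cv2
from workcell import bot
def snap(name,fn,crop=None,s=1):
    m=bot.camera_model(name); im=bot.camera(name)
    np.savez('pics/'+fn+'.npz',K=m['K'],T=m['T'],im=im)
    o=im
    if crop: x0,y0,x1,y1=crop; o=im[y0:y1,x0:x1]
    if s!=1: o=cv2.resize(o,None,fx=s,fy=s,interpolation=cv2.INTER_CUBIC)
    cv2.imwrite('pics/'+fn+'.png',o); return im,m
def load(fn):
    d=np.load('pics/'+fn+'.npz'); return d['im'],d
def ray(m,uv,z):
    uv=np.atleast_2d(np.array(uv,float)); K=np.array(m['K']);T=np.array(m['T'])
    d=(np.linalg.inv(K)@np.c_[uv,np.ones(len(uv))].T).T@T[:3,:3].T; o=T[:3,3]
    return o+d*((z-o[2])/d[:,2])[:,None]
def proj(m,p):
    p=np.atleast_2d(p);K=np.array(m['K']);T=np.linalg.inv(np.array(m['T']))
    c=p@T[:3,:3].T+T[:3,3]; q=c@K.T; return q[:,:2]/q[:,2:]
E
python3 - <<'E'
from h import *
a,_=snap('scene','s0'); b,_=snap('side','d0'); 
w,_=snap('wrist','w0')
for n in('s0','d0','w0'):
    _,m=load(n);print(n,m['K'][0],m['T'].round(3).tolist())
print(bot.get_obs(),bot.tip_extent)
E
```

```text
pics
s0 [377.97268436   0.         316.26770864] [[-0.587, 0.677, -0.444, 0.976], [0.809, 0.491, -0.323, 0.223], [-0.0, -0.549, -0.836, 0.794], [0.0, 0.0, 0.0, 1.0]]
d0 [386.62111514   0.         319.1343744 ] [[0.994, -0.071, 0.081, 0.529], [-0.105, -0.497, 0.861, -0.814], [-0.021, -0.865, -0.502, 0.517], [0.0, 0.0, 0.0, 1.0]]
w0 [294.31385941   0.         323.47398018] [[1.0, 0.001, -0.002, 0.497], [0.0, -0.949, -0.316, 0.079], [-0.002, 0.316, -0.949, 0.373], [0.0, 0.0, 0.0, 1.0]]
{'clock': 0.15, 'joint_pos': array([-3.57198273e-07,  2.41258608e-01,  4.06544365e-03,  1.33517684e+00,
        1.45679927e-05,  1.57078392e+00]), 'joint_vel': array([-0.00049336, -0.0034974 ,  0.00378352, -0.00068607,  0.00038909,
        0.00117238]), 'tau': array([-1.62746033e-03, -3.72633219e+01,  2.52638429e+01,  1.23480460e-02,
       -1.30651040e-05,  1.49362950e-05]), 'eef_pos': array([4.99508181e-01, 4.58822375e-06, 2.06920267e-01]), 'tool_rot': array([ 7.07102306e-01,  7.07110818e-01, -5.51224325e-04, -5.61532550e-04]), 'ft_force': array([-0.5041567 ,  0.60222266,  0.47592841]), 'ft_torque': array([-0.02252027,  0.0187141 ,  0.05755365]), 'grip_width': 0.08560990532590207} 0.008
```

View pics/s0.png

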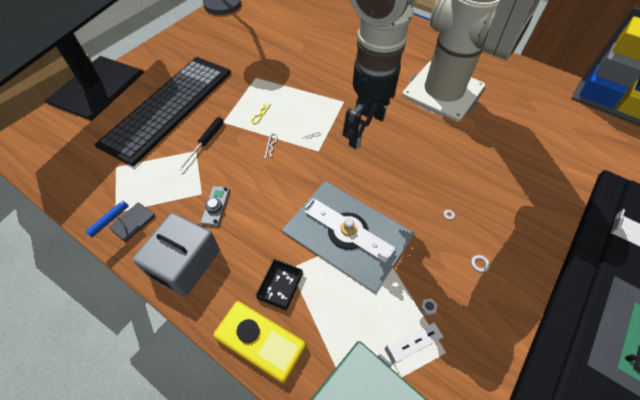

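View pics/w0.png

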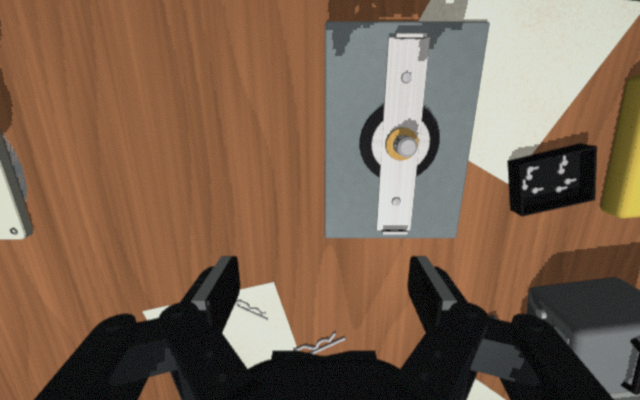

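The scene image shows the washers at (449,214), small, and (480,263), big. The R-clips are yellow at (260,113), a larger steel one at (271,145), and a small thin one on paper at (312,135). The foot pin is at about (349,226). The steel clip at (271,145) and the washer at (480,263) fit the description. I'll measure them and confirm with crops.

Run:
```python
from h import *
im,m=load('s0'); w,mw=load('w0'); 
for n,uv,z in [('small',(449,214),.002),('big',(480,263),.0025),('clip',(271,145),.0025),('smclip',(312,135),.0015),('yclip',(260,113),.0025),('pintop',(349,222),.0545),('nut',(429,306),.016)]:
    print(n,ray(m,uv,z).round(3))
print('wrist pin top',ray(mw,(407,145),.0545).round(4),'plate corners',ray(mw,[(326,238),(456,238),(488,20),(327,20)],.01).round(3))
a=cv2.resize(im[95:170,235:335],None,fx=5,fy=5,interpolation=cv2.INTER_CUBIC)
b=cv2.resize(im[195:285,430:500],None,fx=4.17,fy=4.17,interpolation=cv2.INTER_CUBIC)[:375]
cv2.imwrite('pics/c1.png',np.hstack([a,b]))
print(a.shape,b.shape)
```

```text
small [[0.4   0.206 0.002]]
big [[0.478 0.318 0.002]]
clip [[ 0.484 -0.289  0.002]]
smclip [[ 0.386 -0.22   0.001]]
yclip [[ 0.407 -0.395  0.003]]
pintop [[0.589 0.034 0.054]]
nut [[0.64  0.268 0.016]]
wrist pin top [[0.5865 0.0354 0.0545]] plate corners [[ 0.5   -0.096  0.01 ]
 [ 0.677 -0.096  0.01 ]
 [ 0.674  0.163  0.01 ]
 [ 0.5    0.163  0.01 ]]
(375, 500, 3) (375, 292, 3)
```

View pics/c1.png

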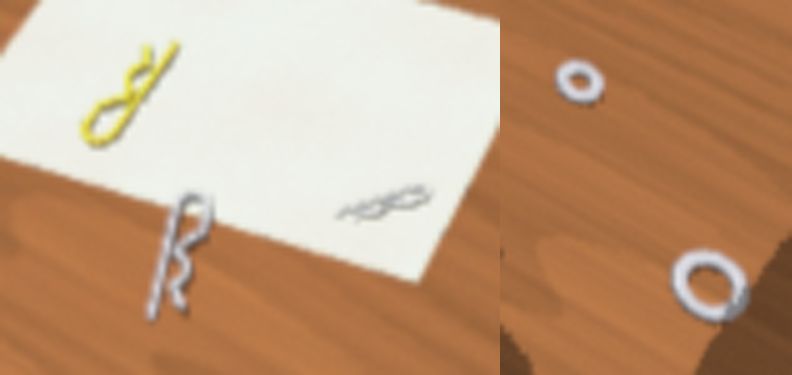

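The crop confirms it. The big washer at (480,263) is far larger than the one at (449,214). The steel R-clip at (271,145) is bigger than the thin one, and the other is yellow. The foot yaw is about 0 and the pin is at about (0.588, 0.035). I'll start with the washer.

```bash
python3 -m jog '[[[-0.02,0.318,-0.06,0,0,0,95],[-0.02,0.318,-0.06,0,0,0,95],[-0.02,0.318,-0.06,0,0,0,95],[-0.02,0.318,-0.06,0,0,0,95],[-0.02,0.318,-0.06,0,0,0,95],[-0.02,0.318,-0.06,0,0,0,95],[-0.02,0.318,-0.06,0,0,0,95],[-0.02,0.318,-0.06,0,0,0,95],[-0.02,0.318,-0.06,0,0,0,95],[-0.02,0.318,-0.06,0,0,0,95]]]'
python3 - <<'E'
from h import *
im,m=snap('wrist','w1'); print(bot.get_obs()['eef_pos'],bot.tip_extent)
hsv=cv2.cvtColor(im,cv2.COLOR_BGR2HSV)
mk=((hsv[...,1]<60)&(hsv[...,2]>110)).astype(np.uint8)
for c in cv2.findContours(mk,cv2.RETR_EXTERNAL,cv2.CHAIN_APPROX_NONE)[0]:
    if len(c)>40:
        e=cv2.fitEllipse(c); print(e,ray(m,e[0],.004).round(4),len(c))
E
```

```text
clock: 0.98
eef_pos: [0.4788, 0.3194, 0.1462]
tool_rot: [0.706, 0.708, -0.001, -0.0]
ft_force: [-0.6, 0.4, 0.0]
grip_width: 0.0537
[0.47930107 0.31816274 0.14677326] 0.008
((446.6293640136719, 379.9140625), (27.33557891845703, 55.699058532714844), 150.9815216064453) [[0.6484 0.0329 0.004 ]] 135
((21.90899085998535, 372.8757629394531), (35.22281265258789, 65.38526916503906), 144.304443359375) [[0.0612 0.0419 0.004 ]] 161
((361.711669921875, 328.7227783203125), (48.87499237060547, 54.79315948486328), 163.61874389648438) [[0.5266 0.12   0.004 ]] 177
((633.1990966796875, 299.6551513671875), (14.090777397155762, 38.70936965942383), 14.066871643066406) [[0.862  0.1667 0.004 ]] 84
((599.8580322265625, 254.86561584472656), (2.6381595134735107, 48.642913818359375), 44.24037170410156) [[0.8018 0.229  0.004 ]] 50
((526.5880126953125, 262.90087890625), (155.9610137939453, 180.94454956054688), 16.861610412597656) [[0.7181 0.2178 0.004 ]] 565
((324.49163818359375, 179.78018188476562), (35.90789794921875, 36.81355667114258), 67.0290756225586) [[0.4774 0.3186 0.004 ]] 103
```

View pics/w1.png

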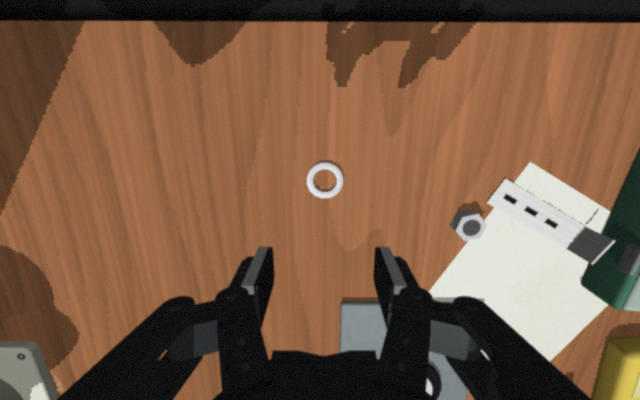

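The wrist image shows the washer alone at (324,180), which gives world (0.477, 0.319), directly under the TCP. I'll go down.

```bash
python3 -m jog '[[[-0.001,0,-0.04,0,0,0,95],[-0.001,0,-0.08,0,0,0,95],[-0.001,0,-0.105,0,0,0,95],[-0.001,0,-0.12,0,0,0,95],[-0.001,0,-0.127,0,0,0,95],[-0.001,0,-0.13,0,0,0,95],[-0.001,0,-0.132,0,0,0,95],[-0.001,0,-0.134,0,0,0,95],[-0.001,0,-0.134,0,0,0,95]]]'
python3 - <<'E'
from h import *
im,m=snap('side','d1',(140,40,400,235),3); o=bot.get_obs(); print(o['ft_force'],o['eef_pos'])
E
```

```text
clock: 1.78
eef_pos: [0.48, 0.3183, 0.0148]
tool_rot: [0.707, 0.707, 0.001, 0.0]
ft_force: [0.2, -0.2, 0.7]
grip_width: 0.0534
[ 0.76895334 -0.63385437  0.24959424] [0.47989295 0.31838543 0.01483302]
```

View pics/d1.png

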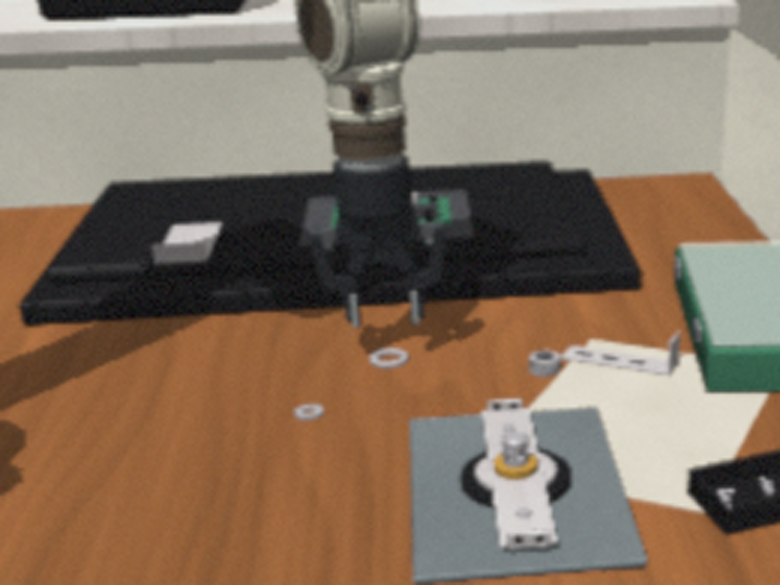

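Run:
```python
from h import *
im,m=load('d1'); p=bot.get_obs()['eef_pos']
print('washer side',ray(m,(269.3,159.3),.004).round(4))
for z in(.007,.015,.03,.05,.07):print(z,proj(m,[p[0]-.0267,p[1],z]).round(1),proj(m,[p[0]+.0267,p[1],z]).round(1))
print('seen tips',(355/3+140,325/3+40),(415/3+140,322/3+40))
```

```text
washer side [[0.4793 0.3106 0.004 ]]
0.007 [[261.  157.9]] [[277.9 156.9]]
0.015 [[260.7 155.6]] [[277.7 154.6]]
0.03 [[260.2 151.2]] [[277.3 150.2]]
0.05 [[259.6 145.3]] [[276.8 144.3]]
0.07 [[259.  139.3]] [[276.3 138.3]]
seen tips (258.3333333333333, 148.33333333333331) (278.33333333333337, 147.33333333333331)
```

```bash
python3 -m jog '[[[-0.002,0,-0.002,0,0,0,95],[-0.002,0,-0.004,0,0,0,95],[-0.002,0,-0.004,0,0,0,95]]]'; python3 -m jog '[[[0,0,-0.001,0,0,0,95],[0,0,-0.002,0,0,0,95],[0,0,-0.002,0,0,0,95]]]'
python3 - <<'E'
from h import *
im,m=snap('wrist','w2'); o=bot.get_obs(); print(o['ft_force'],o['eef_pos'])
snap('side','d2',(220,110,330,190),4)
a=cv2.imread('pics/d2.png'); b=cv2.resize(im[150:400,180:480],None,fx=1.1,fy=1.1)
h=max(len(a),len(b)); pad=lambda q:cv2.copyMakeBorder(q,0,h-len(q),0,0,0)
cv2.imwrite('pics/c2.png',np.hstack([pad(a),pad(b)]))
E
```

```text
clock: 2.08
eef_pos: [0.4767, 0.318, 0.0096]
tool_rot: [0.707, 0.707, -0.0, -0.0]
ft_force: [-1.1, 0.7, -0.4]
grip_width: 0.0534
clock: 2.33
eef_pos: [0.4769, 0.318, 0.0074]
tool_rot: [0.707, 0.707, -0.0, -0.0]
ft_force: [-0.0, -0.4, -0.3]
grip_width: 0.0533
[-0.38194259 -0.58187734  0.0880046 ] [0.47689427 0.31795854 0.00743777]
```

View pics/c2.png

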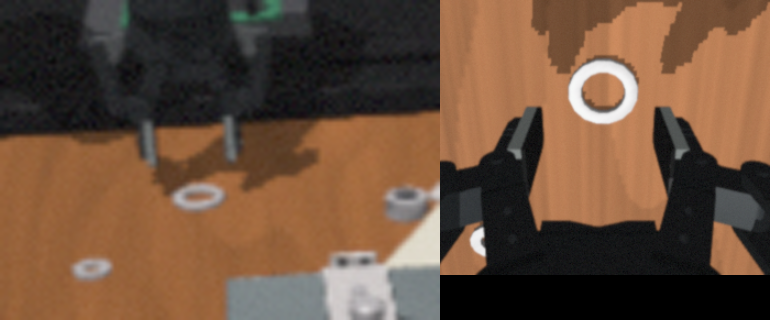

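Both views show the fingertips still about 30 mm above the washer, and there is no contact force. I'll go down further in steps, by feel and by look.

```bash
python3 -m jog '[[[0,0,-0.005,0,0,0,95],[0,0,-0.01,0,0,0,95],[0,0,-0.01,0,0,0,95]]]'
python3 - <<'E'
from h import *
im,m=snap('wrist','w3'); o=bot.get_obs(); print(o['ft_force'],o['eef_pos'],m['T'][:3,3])
snap('side','d3',(220,110,330,190),4)
a=cv2.imread('pics/d3.png'); b=cv2.resize(im[150:400,180:480],None,fx=1.1,fy=1.1)
h=max(len(a),len(b)); pad=lambda q:cv2.copyMakeBorder(q,0,h-len(q),0,0,0)
cv2.imwrite('pics/c3.png',np.hstack([pad(a),pad(b)]))
# washer bottom vs finger edge metrics
hsv=cv2.cvtColor(im,cv2.COLOR_BGR2HSV); mk=((hsv[...,1]<60)&(hsv[...,2]>110)).astype(np.uint8)
for c in cv2.findContours(mk,cv2.RETR_EXTERNAL,cv2.CHAIN_APPROX_NONE)[0]:
    x,y,w,h=cv2.boundingRect(c)
    if len(c)>40 and 250<x<400: e=cv2.fitEllipse(c); print(e,ray(m,e[0],.004).round(4))
E
```

```text
clock: 2.68
eef_pos: [0.4761, 0.3174, -0.0038]
tool_rot: [0.707, 0.707, -0.001, -0.0]
ft_force: [0.1, -0.1, -0.4]
grip_width: 0.0535
[-0.32235421  0.50719086  0.85590204] [ 0.47626443  0.31751325 -0.0033976 ] [0.47419797 0.39700703 0.16254358]
((329.3038635253906, 239.7407989501953), (61.05748748779297, 66.90389251708984), 85.16495513916016) [[0.4774 0.3189 0.004 ]]
```

```bash
python3 -m jog '[[[0.001,0.001,-0.005,0,0,0,95],[0.001,0.001,-0.01,0,0,0,95],[0.001,0.001,-0.01,0,0,0,95]]]'
python3 - <<'E'
from h import *
im,m=snap('wrist','w4'); o=bot.get_obs(); print(o['ft_force'],o['eef_pos'],m['T'][:3,3])
snap('side','d4',(220,110,330,190),4)
a=cv2.imread('pics/d4.png'); b=cv2.resize(im[150:400,180:480],None,fx=1.1,fy=1.1)
h=max(len(a),len(b)); pad=lambda q:cv2.copyMakeBorder(q,0,h-len(q),0,0,0)
cv2.imwrite('pics/c4.png',np.hstack([pad(a),pad(b)]))
E
```

```text
clock: 3.03
eef_pos: [0.4774, 0.3186, -0.0136]
tool_rot: [0.707, 0.707, -0.001, -0.0]
ft_force: [-0.6, -0.8, -0.5]
grip_width: 0.0537
[-0.41289017  0.75951444 -0.92730324] [ 0.47741899  0.31862418 -0.01324333] [0.47535242 0.39814375 0.1527296 ]
```

View pics/c4.png

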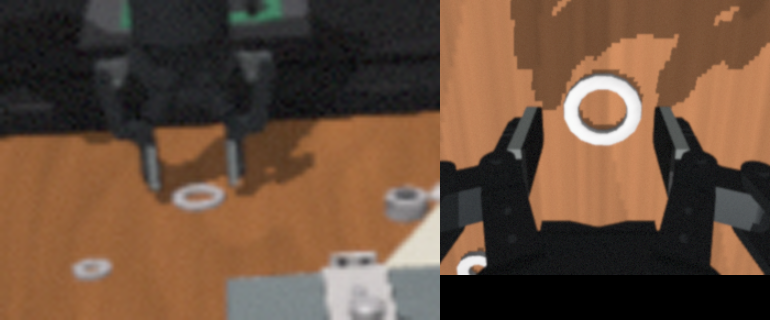

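Seven pictures viewed so far. The tips are now about 6–7 mm above the washer level, straddling it symmetrically. I'll go down a little more and then close.

```bash
python3 -m jog '[[[0,0,-0.003,0,0,0,95],[0,0,-0.005,0,0,0,95],[0,0,-0.005,0,0,0,95]]]'; python3 -m jog '[[[0,0,-0.001,0,0,0,95],[0,0,-0.002,0,0,0,95],[0,0,-0.002,0,0,0,95]]]'
```

```text
clock: 3.38
eef_pos: [0.4777, 0.3188, -0.0179]
tool_rot: [0.707, 0.707, -0.0, -0.0]
ft_force: [0.3, -0.8, -0.9]
grip_width: 0.0537
clock: 3.63
eef_pos: [0.4779, 0.3189, -0.0195]
tool_rot: [0.707, 0.707, -0.0, -0.0]
ft_force: [0.2, 0.3, -0.7]
grip_width: 0.0535
```

```bash
python3 -m jog '[[[0,0,0,0,0,0,115],[0,0,0,0,0,0,125],[0,0,0,0,0,0,135],[0,0,0,0,0,0,160],[0,0,0,0,0,0,200],[0,0,0,0,0,0,200]]]'
python3 - <<'E'
from h import *
im,m=snap('wrist','w5')
hsv=cv2.cvtColor(im,cv2.COLOR_BGR2HSV); mk=((hsv[...,1]<60)&(hsv[...,2]>110)).astype(np.uint8)
for c in cv2.findContours(mk,cv2.RETR_EXTERNAL,cv2.CHAIN_APPROX_NONE)[0]:
    x,y,w,h=cv2.boundingRect(c)
    if len(c)>40 and 250<x<400: print(cv2.fitEllipse(c),x,y,w,h)
E
```

```text
clock: 4.13
eef_pos: [0.4782, 0.3195, -0.0184]
tool_rot: [0.707, 0.707, 0.001, -0.0]
ft_force: [-1.4, -0.1, 5.0]
grip_width: 0.0184
((322.625732421875, 279.19970703125), (17.12533187866211, 39.99933624267578), 97.80952453613281) 306 268 36 21
((329.2939758300781, 238.73008728027344), (31.126380920410156, 61.59207534790039), 96.59150695800781) 294 223 69 29
```

The fingers passed over the washer: width is 18 mm with 5 N upward. That puts the tips on the washer top, so I'll reopen and go lower.

```bash
python3 -m jog '[[[0,0,0.006,0,0,0,90],[0,0,0.006,0,0,0,90],[0,0,0.006,0,0,0,90],[0,0,0.004,0,0,0,90],[0,0,0,0,0,0,90],[0,0,-0.003,0,0,0,90],[0,0,-0.005,0,0,0,90],[0,0,-0.005,0,0,0,90]]]'; python3 -m jog '[[[0,0,0,0,0,0,115],[0,0,0,0,0,0,125],[0,0,0,0,0,0,135],[0,0,0,0,0,0,145],[0,0,0,0,0,0,145]]]'
```

```text
clock: 4.85
eef_pos: [0.4773, 0.3185, -0.0255]
tool_rot: [0.707, 0.707, -0.001, -0.0]
ft_force: [0.2, 0.1, 0.8]
grip_width: 0.0553
clock: 5.27
eef_pos: [0.4781, 0.319, -0.0238]
tool_rot: [0.707, 0.707, 0.0, 0.0]
ft_force: [-0.6, -0.7, 4.3]
grip_width: 0.0378
```

```bash
python3 -m jog '[[[0,0,0.005,0,0,0,90],[0,0,0.005,0,0,0,90],[0,0,0.005,0,0,0,90],[0,0,0.002,0,0,0,90],[0,0,-0.001,0,0,0,90],[0,0,-0.003,0,0,0,90],[0,0,-0.004,0,0,0,90],[0,0,-0.004,0,0,0,90]]]'; python3 -m jog '[[[0,0,0,0,0,0,115],[0,0,0,0,0,0,125],[0,0,0,0,0,0,135],[0,0,0,0,0,0,145],[0,0,0,0,0,0,160],[0,0,0,0,0,0,160]]]'
```

```text
clock: 5.93
eef_pos: [0.4777, 0.3188, -0.0277]
tool_rot: [0.707, 0.707, -0.0, -0.0]
ft_force: [-2.1, -1.2, 7.9]
grip_width: 0.0551
clock: 6.43
eef_pos: [0.4785, 0.3204, -0.0247]
tool_rot: [0.707, 0.707, 0.002, -0.001]
ft_force: [-5.1, -1.6, 22.6]
grip_width: 0.0376
```

Blocked at 37.6 mm twice with different commands, so it is probably gripping the washer with the tips pressing on the bench. I'll lift and check.

```bash
python3 -m jog '[[[0,0,0.003,0,0,0,160],[0,0,0.006,0,0,0,170],[0,0,0.02,0,0,0,180],[0,0,0.05,0,0,0,180],[0,0,0.09,0,0,0,180],[0,0,0.12,0,0,0,180],[0,0,0.12,0,0,0,180],[0,0,0.12,0,0,0,180]]]'
python3 - <<'E'
from h import *
im,m=snap('wrist','w6');snap('side','d6',(220,60,330,140),4)
a=cv2.imread('pics/d6.png'); b=cv2.resize(im[130:400,180:480],None,fx=1.1,fy=1.1)
h=max(len(a),len(b)); pad=lambda q:cv2.copyMakeBorder(q,0,h-len(q),0,0,0)
cv2.imwrite('pics/c6.png',np.hstack([pad(a),pad(b)]))
E
```

```text
clock: 7.1
eef_pos: [0.4795, 0.3199, 0.0933]
tool_rot: [0.707, 0.707, 0.002, 0.0]
ft_force: [-0.4, -0.7, -2.0]
grip_width: 0.037
```

View pics/c6.png

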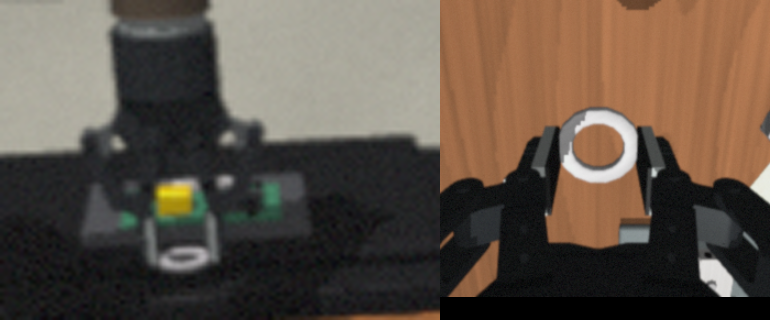

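The washer is gripped at the fingertips and lies level (wrist crop, about (598,145)). Eight pictures viewed. I'll carry it over the pin.

```bash
python3 -m jog '[[[0.109,-0.284,0.03,0,0,0,180],[0.109,-0.284,0.03,0,0,0,180],[0.109,-0.284,0.03,0,0,0,180],[0.109,-0.284,0.03,0,0,0,180],[0.109,-0.284,0.03,0,0,0,180],[0.109,-0.284,0.03,0,0,0,180],[0.109,-0.284,0.03,0,0,0,180],[0.109,-0.284,0.03,0,0,0,180],[0.109,-0.284,0.03,0,0,0,180],[0.109,-0.284,0.03,0,0,0,180]]]'
python3 - <<'E'
from h import *
im,m=snap('wrist','w7'); o=bot.get_obs(); e=o['eef_pos'];print(e,o['ft_force'])
hsv=cv2.cvtColor(im,cv2.COLOR_BGR2HSV); mk=((hsv[...,1]<45)&(hsv[...,2]>140)).astype(np.uint8)
for c in cv2.findContours(mk,cv2.RETR_EXTERNAL,cv2.CHAIN_APPROX_NONE)[0]:
    x,y,w,h=cv2.boundingRect(c)
    if len(c)>30 and 200<x<450: print(cv2.fitEllipse(c),x,y,w,h)
snap('wrist','w8',(220,80,440,300),2.7)
E
```

```text
clock: 8.03
eef_pos: [0.5858, 0.0343, 0.1193]
tool_rot: [0.708, 0.706, -0.001, -0.002]
ft_force: [-0.2, 0.2, -0.5]
grip_width: 0.0368
[0.58553523 0.03536646 0.11959134] [0.60319241 0.58636302 0.02520303]
((327.7434997558594, 298.9982604980469), (2.0954480171203613, 60.908302307128906), 90.01695251464844) 312 298 33 3
((291.520263671875, 294.93206787109375), (6.891164302825928, 8.188122749328613), 4.1847381591796875) 288 291 8 8
((250.17588806152344, 264.712890625), (8.317264556884766, 25.938356399536133), 3.677733898162842) 246 253 11 29
((257.4917907714844, 245.21815490722656), (10.085229873657227, 17.360288619995117), 126.64508819580078) 248 237 20 16
((326.4757995605469, 264.10931396484375), (58.39588165283203, 70.81446075439453), 41.469085693359375) 290 231 69 67
((350.9605712890625, 109.93157958984375), (6.391388416290283, 21.894750595092773), 4.661756992340088) 347 100 8 21
((325.09320068359375, 163.40957641601562), (64.03099060058594, 174.72865295410156), 172.76638793945312) 292 58 73 179
((487.64251708984375, 94.59944152832031), (189.65306091308594, 279.4613037109375), 57.10316848754883) 380 0 260 236
```

View pics/w8.png

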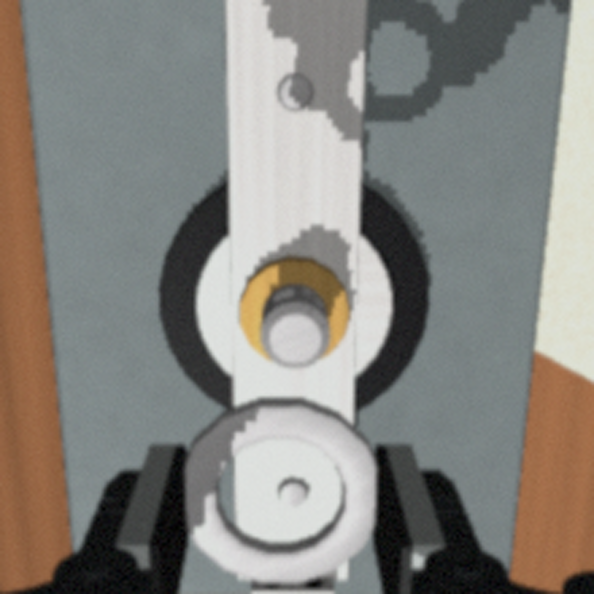

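Run:
```python
from h import *
_,m=load('w8'); e=bot.get_obs()['eef_pos']; print(e)
print('pin',ray(m,(330,204.8),.0545).round(4))
for dz in (.008,.013,.02,.027): print(dz,ray(m,(324.3,262),e[2]+dz).round(4))
d,md=load('d6')
for dz in(0,.01,.02,.03): print(dz,proj(md,[.4795,.3205,.0933+dz]).round(1),'seen 265.5 124.8')
snap('side','d8'); snap('scene','s8')
a=cv2.resize(load('d8')[0][110:210,270:370],None,fx=4,fy=4,interpolation=cv2.INTER_CUBIC)
b=cv2.resize(load('s8')[0][130:230,300:400],None,fx=4,fy=4,interpolation=cv2.INTER_CUBIC)
cv2.imwrite('pics/c8.png',np.hstack([a,b]))
```

```text
[0.58556324 0.03607437 0.11994748]
pin [[0.5884 0.0333 0.0545]]
0.008 [[0.5838 0.0222 0.1279]]
0.013 [[0.5838 0.0251 0.1329]]
0.02 [[0.5838 0.0292 0.1399]]
0.027 [[0.5838 0.0333 0.1469]]
0 [[266.9 131.4]] seen 265.5 124.8
0.01 [[266.6 128.3]] seen 265.5 124.8
0.02 [[266.3 125.2]] seen 265.5 124.8
0.03 [[266. 122.]] seen 265.5 124.8
```

View pics/c8.png

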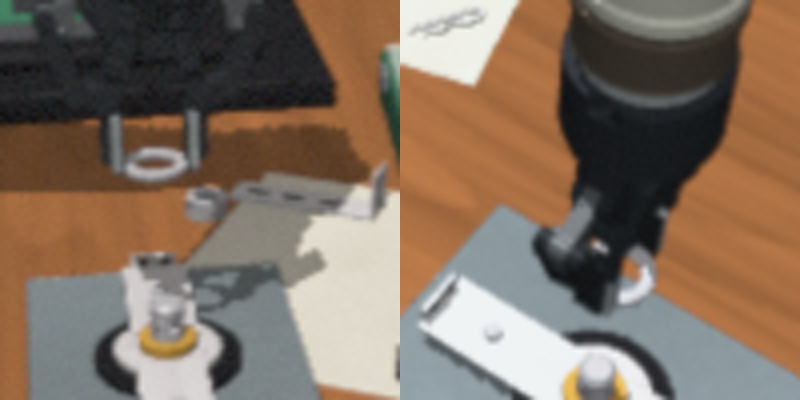

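```bash
cat >> h.py <<'E'
def tri(L):
    A=np.zeros((3,3));b=np.zeros(3)
    for m,uv in L:
        p=ray(m,uv,0.)[0];q=ray(m,uv,.1)[0];d=(q-p)/np.linalg.norm(q-p);P=np.eye(3)-np.outer(d,d);A+=P;b+=P@p
    X=np.linalg.solve(A,b); return X,[proj(m,X)[0].round(1) for m,_ in L]
E
python3 - <<'E'
from h import *
w=load('w8')[1];d=load('d8')[1];s=load('s8')[1]
print(bot.get_obs()['eef_pos'])
print('washer w+d',tri([(w,(324.3,262)),(d,(309,151.25))]))
print('pin top w+d',tri([(w,(330,204.8)),(d,(270+168/4,110+292/4))]))
print('pin w+d+s',tri([(w,(330,204.8)),(d,(270+168/4,110+292/4)),(s,(300+198/4,130+366/4))]))
X=tri([(w,(324.3,262)),(d,(309,151.25))])[0]
t=np.linspace(0,6.28,60);q=proj(s,X+.0205*np.c_[np.cos(t),np.sin(t),0*t]);print('scene right edge',q[q[:,0].argmax()],'seen 363.75 198.75')
q=proj(w,X+.0205*np.c_[np.cos(t),np.sin(t),0*t]);print('w width',np.ptp(q,0), 'seen 70x69')
E
```

```text
[0.58597434 0.03662721 0.12072546]
washer w+d (array([0.58537098, 0.03230874, 0.14542466]), [array([327.1, 262.2]), array([308.4, 151.3])])
pin top w+d (array([0.59000034, 0.03443503, 0.05804348]), [array([332. , 204.9]), array([311.3, 183. ])])
pin w+d+s (array([0.58986128, 0.03459365, 0.05814244]), [array([331.8, 204.8]), array([311.3, 183. ]), array([349.4, 221.6])])
scene right edge [362.70340406 198.83566453] seen 363.75 198.75
w width [75.71453934 66.85226211] seen 70x69
```

The washer mid is at TCP+0.0255 in z. It needs about +4.5 mm in x and +1 mm in y to be over the pin. Ten pictures viewed. I'll go down to just above the pin and re-measure numerically.

```bash
python3 -m jog '[[[0.004,0,-0.03,0,0,0,180],[0.004,0,-0.06,0,0,0,180],[0.004,0,-0.073,0,0,0,180],[0.004,0,-0.073,0,0,0,180],[0.004,0,-0.073,0,0,0,180],[0.004,0,-0.073,0,0,0,180]]]'
python3 - <<'E'
from h import *
im,m=snap('wrist','w9'); e=bot.get_obs()['eef_pos'];print(e)
X=np.array([e[0]-.0005,e[1]-.0033,e[2]+.0255]); P=np.array([.589,.034,.0545])
print('pred washer',proj(m,X),'pred pin',proj(m,P))
c=cv2.resize(im[180:330,240:410],None,fx=3.5,fy=3.5,interpolation=cv2.INTER_CUBIC); cv2.imwrite('pics/w9.png',c)
g=cv2.cvtColor(im,cv2.COLOR_BGR2GRAY); hsv=cv2.cvtColor(im,cv2.COLOR_BGR2HSV)
# rows text profile across washer hole
for v in (245,250,255,260,265,270,275,280): print(v,[int(x) for x in g[v,280:372:3]])
E
```

```text
clock: 8.73
eef_pos: [0.5918, 0.036, 0.0499]
tool_rot: [0.707, 0.708, 0.001, 0.001]
ft_force: [-0.2, 0.0, -0.2]
grip_width: 0.0371
[0.5922906  0.03578357 0.05032026]
pred washer [[327.63768685 263.03489713]] pred pin [[322.53991494 242.63546333]]
245 [80, 103, 84, 182, 106, 118, 116, 117, 124, 208, 185, 150, 114, 112, 112, 112, 114, 110, 128, 181, 219, 216, 206, 197, 183, 153, 181, 55, 58, 57, 60]
250 [62, 53, 7, 83, 117, 119, 113, 115, 151, 162, 214, 201, 194, 174, 112, 113, 113, 108, 140, 218, 215, 213, 217, 216, 201, 187, 121, 12, 53, 69, 69]
255 [68, 21, 19, 107, 119, 116, 114, 158, 222, 220, 208, 174, 191, 207, 205, 183, 173, 209, 218, 220, 219, 215, 203, 220, 211, 196, 166, 8, 20, 69, 69]
260 [56, 17, 17, 103, 111, 114, 111, 176, 221, 221, 221, 221, 218, 218, 215, 215, 220, 222, 219, 218, 218, 217, 173, 216, 218, 201, 165, 18, 12, 58, 65]
265 [22, 12, 14, 103, 114, 148, 193, 164, 222, 222, 220, 219, 219, 219, 214, 217, 220, 222, 220, 220, 219, 215, 155, 214, 214, 200, 167, 18, 7, 29, 65]
270 [12, 13, 17, 87, 115, 206, 205, 119, 210, 220, 221, 220, 220, 220, 216, 216, 220, 222, 220, 221, 220, 197, 136, 219, 218, 203, 138, 16, 12, 11, 61]
275 [15, 6, 10, 73, 218, 222, 214, 193, 100, 131, 220, 221, 222, 220, 218, 217, 221, 222, 220, 218, 113, 117, 218, 216, 205, 191, 98, 8, 16, 15, 31]
280 [15, 5, 7, 67, 190, 220, 220, 219, 210, 172, 98, 91, 124, 175, 180, 177, 166, 114, 79, 98, 192, 218, 216, 205, 191, 164, 59, 7, 16, 15, 10]
```

View pics/w9.png

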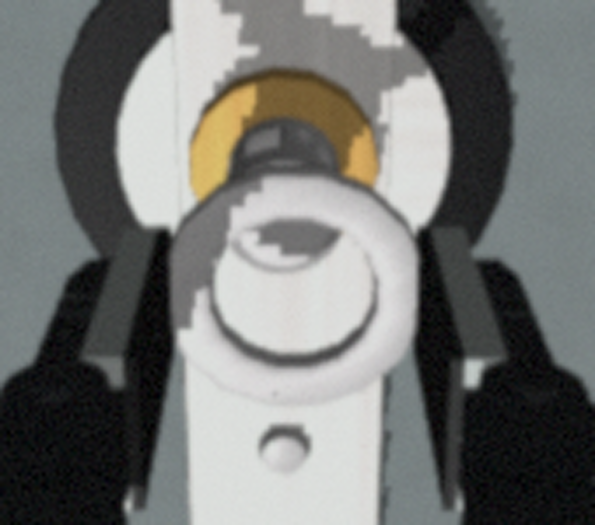

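Seen through the washer hole, the pin is about 1.6 mm toward −x of the washer centre and about 1 mm toward +y. Eleven pictures viewed. I'll correct and lower with force checks.

```bash
python3 -m jog '[[[-0.0016,0.001,-0.006,0,0,0,180],[-0.0016,0.001,-0.012,0,0,0,180],[-0.0016,0.001,-0.016,0,0,0,180],[-0.0016,0.001,-0.019,0,0,0,180],[-0.0016,0.001,-0.022,0,0,0,180],[-0.0016,0.001,-0.022,0,0,0,180]]]'
```

```text
clock: 9.28
eef_pos: [0.5888, 0.0359, 0.0257]
tool_rot: [0.707, 0.707, -0.001, -0.0]
ft_force: [-0.6, 0.1, -0.1]
grip_width: 0.0373
```

```bash
python3 -m jog '[[[0,0,-0.003,0,0,0,180],[0,0,-0.006,0,0,0,180],[0,0,-0.006,0,0,0,180]]]'
```

```text
clock: 9.53
eef_pos: [0.589, 0.0359, 0.02]
tool_rot: [0.707, 0.707, -0.0, -0.0]
ft_force: [-0.6, -1.1, -1.1]
grip_width: 0.0372
```

```bash
python3 -m jog '[[[0,0,-0.003,0,0,0,180],[0,0,-0.006,0,0,0,180],[0,0,-0.009,0,0,0,180],[0,0,-0.011,0,0,0,180],[0,0,-0.011,0,0,0,180]]]'
```

```text
clock: 9.95
eef_pos: [0.5888, 0.0359, 0.0089]
tool_rot: [0.707, 0.707, -0.0, -0.0]
ft_force: [0.1, -0.5, -0.2]
grip_width: 0.0373
```

```bash
python3 -m jog '[[[0,0,-0.001,0,0,0,180],[0,0,-0.002,0,0,0,180],[0,0,-0.002,0,0,0,180]]]'
```

```text
clock: 10.2
eef_pos: [0.5894, 0.036, 0.0075]
tool_rot: [0.707, 0.707, -0.0, -0.0]
ft_force: [-0.4, 0.3, 0.4]
grip_width: 0.0366
```

Just about touching. I'll release and raise.

```bash
python3 -m jog '[[[0,0,0,0,0,0,110],[0,0,0,0,0,0,100],[0,0,0,0,0,0,90],[0,0,0,0,0,0,90],[0,0,0.03,0,0,0,90],[0,0,0.07,0,0,0,80],[0,-0.02,0.1,0,0,0,80],[0,-0.05,0.1,0,0,0,80],[0,-0.05,0.1,0,0,0,80]]]'
python3 - <<'E'
from h import *
im,m=snap('wrist','wa'); print(bot.get_obs()['eef_pos'],bot.get_obs()['ft_force'])
hsv=cv2.cvtColor(im,cv2.COLOR_BGR2HSV)
print('pin, ring pred',proj(m,[[.5885,.0335,.0545],[.5885,.0335,.035],[.5885,.0335,.0405]]).round(1))
br=((hsv[...,0]>12)&(hsv[...,0]<30)&(hsv[...,1]>110)&(hsv[...,2]>100)).astype(np.uint8)
for c in cv2.findContours(br,cv2.RETR_EXTERNAL,cv2.CHAIN_APPROX_NONE)[0]:
    if len(c)>15: print('brass',cv2.boundingRect(c))
u,v=proj(m,[.5885,.0335,.0405])[0].astype(int); print(u,v)
cv2.imwrite('pics/wa.png',cv2.resize(im[v-50:v+50,u-60:u+60],None,fx=6,fy=6,interpolation=cv2.INTER_CUBIC))
E
```

```text
clock: 10.95
eef_pos: [0.5917, -0.0181, 0.1109]
tool_rot: [0.708, 0.706, 0.001, 0.003]
ft_force: [0.5, 0.7, 0.2]
grip_width: 0.0586
[ 0.59030859 -0.01616511  0.10917868] [ 0.45196944  0.02790731 -0.09058006]
pin, ring pred [[321.5 140.8]
 [321.5 137.7]
 [321.5 138.6]]
brass (35, 395, 8, 5)
brass (0, 395, 5, 5)
brass (16, 390, 5, 8)
brass (8, 386, 10, 7)
brass (6, 376, 10, 8)
brass (4, 365, 8, 8)
brass (363, 342, 6, 6)
brass (336, 339, 10, 9)
brass (14, 339, 9, 7)
brass (272, 331, 8, 9)
brass (335, 326, 10, 7)
brass (279, 326, 4, 10)
brass (2, 325, 13, 21)
brass (370, 324, 16, 13)
brass (71, 324, 3, 6)
brass (266, 322, 5, 8)
brass (102, 314, 4, 8)
brass (47, 308, 6, 9)
brass (27, 308, 9, 6)
brass (339, 306, 3, 9)
brass (142, 306, 7, 4)
brass (134, 305, 7, 6)
brass (120, 304, 5, 7)
brass (66, 302, 13, 14)
brass (98, 299, 17, 12)
brass (303, 298, 8, 6)
brass (2, 298, 4, 8)
brass (357, 295, 7, 8)
brass (454, 294, 6, 7)
brass (337, 293, 8, 9)
brass (46, 293, 6, 5)
brass (298, 291, 7, 6)
brass (175, 291, 6, 7)
brass (160, 291, 6, 7)
brass (67, 291, 9, 4)
brass (362, 288, 8, 9)
brass (506, 
[... 4342 characters left out ...]
 7, 8)
brass (13, 41, 7, 8)
brass (42, 40, 7, 8)
brass (157, 37, 7, 7)
brass (93, 36, 5, 6)
brass (86, 35, 5, 8)
brass (625, 34, 8, 11)
brass (41, 31, 9, 7)
brass (52, 27, 4, 9)
brass (143, 26, 6, 6)
brass (636, 25, 4, 6)
brass (605, 23, 5, 7)
brass (11, 22, 4, 11)
brass (83, 21, 6, 10)
brass (624, 20, 10, 14)
brass (127, 18, 7, 6)
brass (142, 17, 7, 9)
brass (97, 17, 8, 8)
brass (163, 16, 4, 10)
brass (36, 16, 8, 11)
brass (4, 16, 9, 10)
brass (166, 11, 6, 8)
brass (609, 10, 9, 10)
brass (74, 7, 7, 6)
brass (201, 5, 5, 5)
brass (162, 4, 6, 7)
brass (79, 4, 7, 5)
brass (46, 3, 6, 6)
brass (7, 3, 9, 9)
brass (151, 2, 4, 8)
brass (17, 1, 5, 8)
brass (155, 0, 7, 9)
brass (27, 0, 19, 15)
321 138
```

```bash
cat >> h.py <<'E'
def asc(im,x0,y0,x1,y1,st=1):
    hsv=cv2.cvtColor(im,cv2.COLOR_BGR2HSV)
    for y in range(y0,y1,st):
        print(y,''.join('b' if hsv[y,x,1]>90 and hsv[y,x,2]>70 else '#' if hsv[y,x,2]<75 else '+' if hsv[y,x,2]<150 else '-' if hsv[y,x,2]<205 else '.' for x in range(x0,x1)))
E
python3 - <<'E'
from h import *
im,m=load('wa'); asc(im,280,95,365,180,2)
E
```

```text
95 #############+-...........-+++-..-+++++++++++++++++++++++-........-+##############+++
97 #############+-............-..---++++++++++++++++++++++++-........-+#################
99 #############+-................--++++++++++++++++++++++++-........-+#################
101 #############+-..................-++++++++++++++++++++++-.........-+#################
103 #############+-..................-+++++++++++++++++++++++--.......-+#################
105 ############++-.................--++++++++++++++++++++++++--......--+################
107 ##########++-.................-+++++++++++++++++++++++++++++--......--+##############
109 #########+-................---+++++++++++++++++++++++++++++++---......-++############
111 #######++-................--++++++++++++++++++++++++++++++++++-.........-+###########
113 ######+-.................-++++++++++++++++++++++++++++++++++++-..........-+##########
115 #####+-...............--+++++++++++++++++++++++++++++++++++++++--.........-+#########
117 ####+-................-++---+++++++++++++++++++++++++++++++++++++--........-+########
119 ###+-..............
[... 2066 characters left out ...]
...................................................--+################
167 ###############+-................................................-+#################+
169 ###############+-................................................-+###############+++
171 ++#############+-................................................-+#############+++++
173 ++++############+................................................-############+++++++
175 ++++++##########+................................................+##########+++++++++
177 +++++++++#######+................................................+########+++++++++++
179 ++++++++++++####+................................................+#####++++++++++++++
```

The text map shows the washer ring centred at about column 321 around the pin, with a thin brass crescent inside its hole, so it is seated. Next I'll look at the pin's cross hole from the robot side at 45° by turning and tilting the wrist camera.

```bash
python3 -m jog '[[[-0.02,0.05,0.03,0,0,70,80],[-0.02,0.05,0.03,0,0,70,80],[-0.02,0.05,0.03,0,0,70,80],[-0.02,0.05,0.03,0,0,70,80],[-0.02,0.05,0.03,0,0,70,80],[-0.02,0.05,0.03,0,0,70,80],[-0.02,0.05,0.03,0,0,70,80],[-0.02,0.05,0.03,0,0,70,80],[-0.02,0.05,0.03,0,0,70,80],[-0.02,0.05,0.03,0,0,70,80]]]'
python3 - <<'E'
from h import *
from scipy.spatial.transform import Rotation as R
o=bot.get_obs();print(o['joint_pos'].round(2),o['eef_pos'])
r0=R.from_quat(o['tool_rot']); tgt=R.from_euler('y',-26.6,degrees=True)*R.from_euler('z',90,degrees=True)*R.from_quat([.7071,.7071,0,0])
print((tgt*r0.inv()).as_rotvec(degrees=True), np.array([.5885-.032,.0335,.11])-o['eef_pos'])
E
```

```text
clock: 11.83
eef_pos: [0.5686, 0.0367, 0.1366]
tool_rot: [0.171, 0.985, -0.0, -0.001]
ft_force: [0.4, -0.7, -0.8]
grip_width: 0.0587
[0.06 0.42 0.07 1.22 0.   0.41] [0.56862337 0.03670213 0.13659779]
[ -4.55186781 -26.45404334  19.28183021] [-0.01212337 -0.00320213 -0.02659779]
```

```bash
python3 -m jog '[[[-0.012,-0.003,-0.026,-4.6,-26.5,19.3,80],[-0.012,-0.003,-0.026,-4.6,-26.5,19.3,80],[-0.012,-0.003,-0.026,-4.6,-26.5,19.3,80],[-0.012,-0.003,-0.026,-4.6,-26.5,19.3,80],[-0.012,-0.003,-0.026,-4.6,-26.5,19.3,80],[-0.012,-0.003,-0.026,-4.6,-26.5,19.3,80],[-0.012,-0.003,-0.026,-4.6,-26.5,19.3,80]]]'
python3 - <<'E'
from h import *
im,m=snap('wrist','wb'); o=bot.get_obs();print(o['joint_pos'].round(2),o['eef_pos'])
q=proj(m,[[.5885,.0335,.0545],[.5775,.0335,.0405],[.568,.0335,.035],[.5885,.0225,.0405],[.5885,.0445,.0405]]).round(1);print(q)
asc(im,285,165,355,240,1)
E
```

```text
clock: 12.42
eef_pos: [0.5547, 0.0332, 0.11]
tool_rot: [0.003, 0.973, 0.001, 0.229]
ft_force: [1.0, -0.1, 0.7]
grip_width: 0.0584
[ 0.08  0.11 -0.56  0.44 -0.04  0.08] [0.55790953 0.0334124  0.11208983]
[[325.7 212.6]
 [325.6 191.7]
 [325.5 179. ]
 [313.1 200.9]
 [338.2 200.7]]
165 ++++++++++++-......................................................--+
166 +++++++++++-........................................................--
167 -----------...........................................................
168 ......................................................................
169 ......................................................................
170 ....................................------------------................
171 .................................-----++++++++++++++++--..............
172 ..............................----+bbbbbbbbbbb+++++++++--.............
173 ............................---+bbbbbbbbbbbbbbbbb+++++++-----.........
174 ...........................--bbbbbbbbbbbbbbbbbbbbbbbb+++++++--........
175 ..........................--bbbbbbbb++++++++++++bbbbbb+++++++--....
[... 4103 characters left out ...]
+++++++++++++++++++++++++
231 ++++++++++++++++++++++++++++++++++++++++++++++++++++++++++++++++++++++
232 ++++++++++++++++++++++++++++++++++++++++++++++++++++++++++++++++++++++
233 ++++++++++++++++++++++++++++++++++++++++++++++++++++++++++++++++++++++
234 ++++++++++++++++++++++++++++++++++++++++++++++++++++++++++++++++++++++
235 +++++++++++++++++-----------------------------------------------------
236 bbbbbbbbbbbbbbbb--....................................................
237 bbbbbbbbbbbbbbbb-.....................................................
238 bbbbbbbbbbbbbbb-......................................................
239 bbbbbbbbbbbbbb-.......................................................
```

```bash
cat >> h.py <<'E'
def unwrap(fn,az0,c=(.5885,.0335),span=80):
    im,m=load(fn); g=cv2.cvtColor(im,cv2.COLOR_BGR2GRAY).astype(np.float32)
    zs=np.arange(.052,.0339,-.0015); az=np.arange(az0-span,az0+span+1,8); print('az    ',*['%4d'%a for a in az])
    for z in zs:
        q=proj(m,np.c_[c[0]+.011*np.cos(np.radians(az)),c[1]+.011*np.sin(np.radians(az)),0*az+z]).astype(np.float32)
        print('%.4f'%z,*['%4d'%v for v in cv2.remap(g,q[:,0],q[:,1],cv2.INTER_LINEAR).ravel()])
E
python3 -c "
from h import *
unwrap('wb',180); unwrap('wa',90)"
```

```text
az      100  108  116  124  132  140  148  156  164  172  180  188  196  204  212  220  228  236  244  252  260
0.0520  132  149  126  117  126  132  138  150  159  171  181  186  194  195  195  189  183  179  175  182  171
0.0505  159  127  107  100   98  103  106  118  122  133  144  151  160  164  166  169  159  160  162  171  183
0.0490  133  104   93   79   78   81   84   88   86   95  105  118  121  128  131  134  136  135  137  155  170
0.0475  108   98   83   75   75   78   80   83   84   92  100  110  118  122  124  126  124  124  126  139  150
0.0460  103   93   82   81   80   80   79   83   90  101  107  111  118  122  125  125  124  126  129  137  141
0.0445   99   91   86   91   91   82   81   86   93  116  133  123  117  122  125  126  125  126  134  143  144
0.0430   96   87   96  104   99   84   82   92   92  128  165  141  118  123  124  125  123  123  133  149  153
0.0415   89   88  106  112   99   83   84  103   91  129  166  142  119  123  124  122  119  124  126  144  158
0.0400   83   93  112  109   94   83   85  106   89  124  154  140  117  122  123  120  111 
[... 1335 characters left out ...]
 91   95  102  112  107   96
0.0415  145  117   92   93   94   95   94   94   95   89   86   87   98   94   94   92   93  102  112  108   97
0.0400  141  114   91   94   93   95   94   95   96   90   87   88   98   94   94   93   93  100  111  109   98
0.0385  134  110   91   94   93   94   95   97   96   91   88   88   98   95   93   94   95   99  111  109   99
0.0370  128  107   91   94   93   94   95   98   97   92   89   89   97   96   93   94   96   99  111  111   99
0.0355  126  104   91   95   93   94   95   99   98   92   90   89   97   96   93   95   98  100  111  112  100
0.0340  123  101   91   95   93   94   95   99   98   93   92   90   97   97   94   95   99  101  111  113  101
```

```bash
python3 -m jog '[[[0.02,0,-0.024,0,0,0,80],[0.04,0,-0.048,0,0,0,80],[0.04,0,-0.048,0,0,0,80],[0.04,0,-0.048,0,0,0,80]]]'; python3 -c "
from h import *
snap('wrist','wc')"
python3 -m jog '[[[-0.0025,0.007,0,0,0,20,80],[-0.0025,0.007,0,0,0,40,80],[-0.0025,0.007,0,0,0,40,80],[-0.0025,0.007,0,0,0,40,80],[-0.0025,0.007,0,0,0,40,80],[-0.0025,0.007,0,0,0,40,80],[-0.0025,0.007,0,0,0,40,80]]]'; python3 -c "
from h import *
snap('wrist','wd')"
python3 -m jog '[[[0,-0.014,0,0,0,-80,80],[0,-0.014,0,0,0,-80,80],[0,-0.014,0,0,0,-80,80],[0,-0.014,0,0,0,-80,80],[0,-0.014,0,0,0,-80,80],[0,-0.014,0,0,0,-80,80],[0,-0.014,0,0,0,-80,80],[0,-0.014,0,0,0,-80,80],[0,-0.014,0,0,0,-80,80],[0,-0.014,0,0,0,-80,80]]]'; python3 -c "
from h import *
snap('wrist','we')
L=[]
for n in('wc','wd','we'):
    im,m=load(n); u,v=proj(m,[.5885,.0335,.045])[0].round().astype(int); print(n,u,v)
    L.append(cv2.resize(im[v-28:v+28,u-28:u+28][::-1,::-1],None,fx=4.6,fy=4.6,interpolation=cv2.INTER_CUBIC))
cv2.imwrite('pics/cE.png',np.hstack(L)); print(np.hstack(L).shape)
"
```

```text
clock: 12.8
eef_pos: [0.5994, 0.0332, 0.0621]
tool_rot: [0.003, 0.973, 0.001, 0.23]
ft_force: [-0.7, 0.7, 0.1]
grip_width: 0.0586
clock: 13.43
eef_pos: [0.5981, 0.0383, 0.0666]
tool_rot: [-0.33, 0.915, 0.079, 0.219]
ft_force: [1.0, -0.4, -0.8]
grip_width: 0.0583
clock: 14.32
eef_pos: [0.5946, 0.027, 0.0651]
tool_rot: [0.271, 0.934, -0.062, 0.224]
ft_force: [0.4, 0.1, 0.3]
grip_width: 0.0588
wc 326 209
wd 327 205
we 331 207
(258, 774, 3)
```

View pics/cE.png

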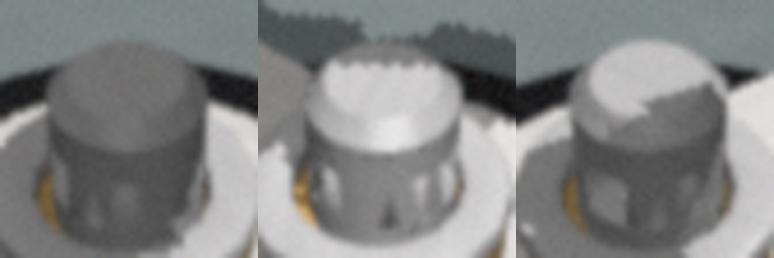

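Upright montage: in the pin views from azimuth 180/220/149 there is a square, hole-sized patch at azimuth ~112° (right image, crop (607,200)), a narrow patch at ~177°, and reflections. That was picture 12, the last one. I'll resolve it numerically.

```bash
cat >> h.py <<'E'
def unw2(fn,a0,a1,c=(.5885,.0335),st=4):
    im,m=load(fn); g=cv2.cvtColor(im,cv2.COLOR_BGR2GRAY).astype(np.float32)
    az=np.arange(a0,a1+1,st); print(fn,'az',*['%3d'%a for a in az])
    for z in np.arange(.047,.0344,-.001):
        q=proj(m,np.c_[c[0]+.011*np.cos(np.radians(az)),c[1]+.011*np.sin(np.radians(az)),0*az+z]).astype(np.float32)
        print('%.3f  '%z,*['%3d'%v for v in cv2.remap(g,q[:,0],q[:,1],cv2.INTER_LINEAR).ravel()])
E
python3 -c "
from h import *
unw2('we',80,216); unw2('wd',152,290); unw2('w9',50,150)"
```

```text
we az  80  84  88  92  96 100 104 108 112 116 120 124 128 132 136 140 144 148 152 156 160 164 168 172 176 180 184 188 192 196 200 204 208 212 216
0.047   141 106  93  85  80  78  75  77  77  76  76  77  79  78  80  81  82  83  82  82  83  80  82  81  80  79  78  77  78  79  79  76  76  75  76
0.046   111  99  90  83  80  77  77  78  80  80  81  78  81  81  82  82  82  84  83  81  82  83  83  80  80  76  78  75  76  78  79  78  75  81  80
0.045   104  97  90  82  79  79  79  84  86  88  92  94  95  93  85  81  81  84  84  86  83  85  84  82  84  84  82  79  77  74  78  81  81  83  87
0.044   102  95  87  81  79  79  84  88  94  98 103 108 110 107  95  84  82  84  83  85  83  83  85  87  92  95  94  85  78  78  77  81  86  89  91
0.043    98  89  83  78  77  83  92  93 100 105 112 115 116 116 103  85  85  82  84  83  81  84  84  88  97 102 103  95  85  77  82  84  88  95  98
0.042    90  84  79  75  78  87  95 100 106 111 116 118 118 120 102  82  85  84  83  85  84  84  84  88  95 103 104  99  90  80  83  92  94  98 103
0.041    84  82  77  77  78  90  98 104 113 116 118 118 116 112  9
[... 3905 characters left out ...]
 109 104  88  69  62  58  59
0.040    82  82  81  78  82  87  91  88  80  75  68  66  86 105 110 108 109 109 109 107 102  92  70  63  59  60
0.039    81  80  80  80  81  89  91  88  79  73  69  65  85 102 105 107 105 105 106 104 100  92  71  61  61  61
0.038    81  80  79  78  81  86  90  86  77  73  71  65  81  98 100 101 100 100 104 100  98  91  74  61  58  60
0.037    82  79  79  77  81  82  85  82  76  73  73  66  76  88  88  94  94  93  95  97  93  86  75  62  56  60
0.036    83  80  79  80  81  81  79  78  75  72  72  68  73  80  74  81  85  85  86  88  87  81  74  64  57  60
0.035    85  82  80  83  81  81  80  77  74  72  72  69  71  73  70  71  72  76  74  80  80  77  71  65  60  63
```

A crisp square opening spans az 98–134° at z 0.037–0.045 in two independent views, so the hole axis is at about 116°/296°. That is −64° from x, within the stated ±1.2 rad. Next, the clip pose from the scene view.

Run:
```python
from h import *
s=load('s0')[1]
h=ray(s,(274,134.5),.0025)[0];t=ray(s,(265.4,158.6),.0025)[0];print(h,t,np.degrees(np.arctan2(*(t-h)[1::-1])),np.linalg.norm(t-h))
o=bot.get_obs();print(o['joint_pos'].round(2),o['eef_pos'],o['tool_rot'])
asc(load('s0')[0],255,125,285,165)
```

```text
[ 0.44847629 -0.30701025  0.0025    ] [ 0.52979131 -0.27002083  0.0025    ] 24.460333457122356 0.08933280105012764
[ 0.22  0.31 -0.42  0.48 -0.32  0.73] [0.59645087 0.02892332 0.06551945] [ 0.27225206  0.93362698 -0.06163757  0.22454461]
125 ..............................
126 ..............................
127 ..............................
128 ..............................
129 ..............................
130 ..............................
131 ..............................
132 -.............................
133 bbb-..........................
134 bbbbbb-.........----..........
135 bbbbbbbbb--.....-----.........
136 bbbbbbbbbbbbb---+-....-.......
137 bbbbbbbbbbbbbb---.....-.......
138 bbbbbbbbbbbbb---bbb----.......
139 bbbbbbbbbbbbb-.+bbbb--+-......
140 bbbbbbbbbbbbb--+bbb---bbbb-...
141 bbbbbbbbbbbbb--bbb---+bbbbbbb-
142 bbbbbbbbbbbb---+----+bbbbbbbbb
143 bbbbbbbbbbbb-.+---++bbbbbbbbbb
144 bbbbbbbbbbbb-----+bbbbbbbbbbbb
145 bbbbbbbbbbbb-----+bbbbbbbbbbbb
146 bbbbbbbbbbbb--+---bbbbbbbbbbbb
147 bbbbbbbbbbb---b---bbbbbbbbbbbb
148 bbbbbbbbbbb--+bb--+bbbbbbbbbbb
149 bbbbbbbbbbb--bbb--bbbbbbbbbbbb
150 bbbbbbbbbbb--b---+bbbbbbbbbbbb
151 bbbbbbbbbb---b--++bbbbbbbbbbbb
152 bbbbbbbbbb-.----+bbbbbbbbbbbbb
153 bbbbbbbbbb--+b--+bbbbbbbbbbbbb
154 bbbbbbbbbb--bb-.-bbbbbbbbbbbbb
155 bbbbbbbbb---bb---bbbbbbbbbbbbb
156 bbbbbbbbb-.-bbb--bbbbbbbbbbbbb
157 bbbbbbbbb--+bbbbbbbbbbbbbbbbbb
158 bbbbbbbbb--bbbbbbbbbbbbbbbbbbb
159 bbbbbbbbbbbbbbbbbbbbbbbbbbbbbb
160 bbbbbbbbbbbbbbbbbbbbbbbbbbbbbb
161 bbbbbbbbbbbbbbbbbbbbbbbbbbbbbb
162 bbbbbbbbbbbbbbbbbbbbbbbbbbbbbb
163 bbbbbbbbbbbbbbbbbbbbbbbbbbbbbb
164 bbbbbbbbbbbbbbbbbbbbbbbbbbbbbb
```

```bash
cat >> h.py <<'E'
from scipy.spatial.transform import Rotation as R
R0=R.from_quat([.70711,.70711,0,0])
def turn(psi):
    o=bot.get_obs(); print('eef',o['eef_pos'].round(4),'rotvec to go',((R.from_euler('z',psi,degrees=True)*R0)*R.from_quat(o['tool_rot']).inv()).as_rotvec(degrees=True).round(2))
E
python3 -c "
from h import *
turn(0);turn(-68)
s=load('s0')[1]
print(ray(s,[(265,157.5),(268.3,141.5),(274,138)],.0025))"
```

```text
eef [0.5965 0.0289 0.0655] rotvec to go [ 24.4   13.89 -56.39]
eef [0.5965 0.0289 0.0655] rotvec to go [  32.96   -2.51 -122.73]
[[ 0.52749596 -0.27336965  0.0025    ]
 [ 0.47810667 -0.303131    0.0025    ]
 [ 0.45870361 -0.2985883   0.0025    ]]
```

```bash
python3 -m jog '[[[0,0,0.04,0,0,0,80],[0,0,0.08,24.4,13.9,-56.4,80],[-0.13,-0.31,0.08,24.4,13.9,-56.4,80],[-0.13,-0.31,0.08,24.4,13.9,-56.4,80],[-0.13,-0.31,0.08,24.4,13.9,-56.4,80],[-0.13,-0.31,0.08,24.4,13.9,-56.4,80],[-0.13,-0.31,0.08,24.4,13.9,-56.4,80],[-0.13,-0.31,0.08,24.4,13.9,-56.4,80],[-0.13,-0.31,0.08,24.4,13.9,-56.4,80],[-0.13,-0.31,0.08,24.4,13.9,-56.4,80]]]'; python3 -m jog '[[[0,0,0,0,0,-64,80],[0,0,0,0,0,-64,80],[0,0,0,0,0,-64,80],[0,0,0,0,0,-64,80],[0,0,0,0,0,-64,80],[0,0,0,0,0,-64,80],[0,0,0,0,0,-64,80],[0,0,0,0,0,-64,80],[0,0,0,0,0,-64,80],[0,0,0,0,0,-64,80]]]';  python3 -c "
from h import *
turn(-64); im,m=snap('wrist','wf'); print(bot.get_obs()['joint_pos'].round(2))
q=proj(m,[[.4587,-.2986,.0025],[.5275,-.2734,.0025]]).round(0).astype(int); print(q)
asc(im,q[:,0].min()-35,q[:,1].min()-30,q[:,0].max()+40,q[:,1].max()+35,2)"
```

```text
clock: 15.2
eef_pos: [0.4659, -0.2829, 0.145]
tool_rot: [0.705, 0.709, 0.002, -0.0]
ft_force: [0.3, -0.9, 0.7]
grip_width: 0.0587
clock: 16.03
eef_pos: [0.4663, -0.2811, 0.1443]
tool_rot: [0.973, 0.229, 0.002, 0.0]
ft_force: [-0.0, 0.4, -0.1]
grip_width: 0.0583
eef [ 0.4663 -0.2811  0.1443] rotvec to go [-0.05  0.26 -0.51]
[-0.54  0.36  0.    1.21  0.    2.13]
[[334 192]
 [343 123]]
93 bbbbbbbbbbbbbbbbbbbbbbbbbbbbbbbbbbbbbbbbbbbbbbbbbbbbbbbbbbbbbbbbbbbbbbbbbbbbbbbbbbbb
95 bbbbbbbbbbbbbbbbbbbbbbbbbbbbbbbbbbbbbbbbbbbbbbbbbbbbbbbbbbbbbbbbbbbbbbbbbbbbbbbbbbbb
97 bbbbbbbbbbbbbbbbbbbbbbbbbbbbbbbbbbbbbbbbbbbbbbbbbbbbbbbbbbbbbbbbbbbbbbbbbbbbbbbbbbbb
99 bbbbbbbbbbbbbbbbbbbbbbbbbbbbbbbbbbbbbbbbbbbbbbbbbbbbbbbbbbbbbbbbbbbbbbbbbbbbbbbbbbbb
101 bbbbbbbbbbbbbbbbbbbbbbbbbbbbbbbbbbbbbbbbbbbbbbbbbbbbbbbbbbbbbbbbbbbbbbbbbbbbbbbbbbbb
103 bbbbbbbbbbbbbbbbbbbbbbbbbbbbbbbbbbbbbbbbbbbbbbbbbbbbbbbbbbbbbbbbbbbbbbbbbbbbbbbbbbbb
105 bbbbbbbbbbbbbbbbbbbbbbbbbbbbbbbbbbbbbbbbbbbbbbbbbbbbbbbbbbbbbbbbbbbbbbbbbbbbbbbbbbbb
107 bbbbbbbbbbbbbbbbbbbbbbbbbbbbbbbbbbbbbbbbbbbbbbbbbbbbbbbbbbbbbbbbbbbbbbbbbbbbbbbbbbbb
109 bb
[... 4544 characters left out ...]
.............................................................................
213 ....................................................................................
215 ....................................................................................
217 ....................................................................................
219 ....................................................................................
221 ....................................................................................
223 ....................................................................................
225 ....................................................................................
```

Run:
```python
from h import *
im,m=load('wf')
p=ray(m,[(343.3,120.2),(346,195),(330,187),(345.8,187),(338,207.5)],.003)[:,:2]
d=p[1]-p[0];L=np.linalg.norm(p[4]-p[0]);d=-d/np.linalg.norm(d);n=np.array([-d[1],d[0]])
g=p[0]-d*.0745+n*.009
print('dir',np.degrees(np.arctan2(d[1],d[0])),'len',L,'wire sep',np.linalg.norm(p[2]-p[3]),'grip',g,'mid wires',(p[2]+p[3])/2,'back end',p[4], 'n.mid',(( p[2]+p[3])/2-g)@n)
o=bot.get_obs();print(o['eef_pos'],o['tool_rot'],g-o['eef_pos'][:2])
```

```text
dir 29.871230706215655 len 0.09388415316785396 wire sep 0.017166639920731707 grip [ 0.46126401 -0.30163415] mid wires [ 0.46561551 -0.29974344] back end [ 0.44467408 -0.31072698] n.mid -0.0005277442272595062
[ 0.46625927 -0.28107986  0.14429879] [9.72891017e-01 2.31253619e-01 2.19840954e-03 1.37824927e-05] [-0.00499526 -0.02055429]
```

```bash
python3 -m jog '[[[-0.005,-0.0205,-0.04,0,0,3.1,145],[-0.005,-0.0205,-0.08,0,0,3.1,145],[-0.005,-0.0205,-0.11,0,0,3.1,145],[-0.005,-0.0205,-0.135,0,0,3.1,145],[-0.005,-0.0205,-0.145,0,0,3.1,145],[-0.005,-0.0205,-0.145,0,0,3.1,145],[-0.005,-0.0205,-0.145,0,0,3.1,145]]]'
python3 - <<'E'
from h import *
im,m=snap('wrist','wg'); o=bot.get_obs();print(o['eef_pos'],2*np.degrees(np.arctan2(o['tool_rot'][1],o['tool_rot'][0])))
asc(im,255,60,390,290,4)
print(proj(m,[[.4613,-.3016,.0025]]))
E
```

```text
clock: 16.67
eef_pos: [0.4615, -0.3019, -0.0008]
tool_rot: [0.967, 0.257, 0.002, -0.0]
ft_force: [0.4, -0.1, 0.8]
grip_width: 0.0369
[ 4.62405182e-01 -3.02529138e-01  2.73900949e-04] 29.72222299591008
60 bbbbbbbbbbbbbbbbbbbbbbbbbbbbbbbbbbbbbbbbbbbbbbbbbbbbbbbbbbbbbbbbbbbbbbbbbbbbbbbbbbbbbbbbbbbbbbbbbbbbbbbbbbbbbbbbbbbbbbbbbbbbbbbbbbbbbbb
64 bbbbbbbbbbbbbbbbbbbbbbbbbbbbbbbbbbbbbbbbbbbbbbbbbbbbbbbbbbbbbbbbbbbbbbbbbbbbbbbbbbbbbbbbbbbbbbbbbbbbbbbbbbbbbbbbbbbbbbbbbbbbbbbbbbbbbbb
68 bbbbbbbbbbbbbbbbbbbbbbbbbbbbbbbbbbbbbbbbbbbbbbbbbbbbbbbbbbbbbbbbbbbbbbbbbbbbbbbbbbbbbbbbbbbbbbbbbbbbbbbbbbbbbbbbbbbbbbbbbbbbbbbbbbbbbbb
72 bbbbbbbbbbbbbbbbbbbbbbbbbbbbbbbbbbbbbbbbbbbbbbbbbbbbbbbbbbbbbbbbbbbbbbbbbbbbbbbbbbbbbbbbbbbbbbbbbbbbbbbbbbbbbbbbbbbbbbbbbbbbbbbbbbbbbbb
76 bbbbbbbbbbbbbbbbbbbbbbbbbbbbbbbbbbbbbbbbbbbbbbbbbbbbbbbbbbbbbbbbbbbbbbbbbbbbbbbbbbbbbbbbbbbbbbbbbbbbbbbbbbbbbbbbbbbbbbbbbbbbbbbbbbbbbbb
80 bbbbbbbbbbbbbbbbbbbbbbbbbbbbbbbbbbbbbbbbbbbbbbbbbbbbbbbbbbbbbbbbbbbbbbbbbbbbbbbbbbbbbbbbbbbbbbbbbbbbbbbbbbbbbbbbbbbbbbbbbbbbbbbbbbbbbbb
84 bbbbbbbbbbbbbbbbbbbbbbbbbbbbbbbbbbbbbbbbbbbbbbbbbbbbbbbbbbbbbb
[... 6540 characters left out ...]
##########+..................................................................+#############++++++++++#########
276 ###########++++++++++##############-..................................................................-##############++++++++++########
280 #########+++++++++++##############+-..................................................................-+##############++++++++++#######
284 #############++++++++############+-....................................................................-##############+++++++##########
288 ################++++++###########+......................................................................+############+++++#############
[[322.26122177 236.96346289]]
```

Well lined up: pads are at columns 289/358 and the head wires at 302/340. I'll go down and grip.

```bash
python3 -m jog '[[[-0.001,0.0005,-0.008,0,0,0,145],[-0.001,0.0005,-0.014,0,0,0,145],[-0.001,0.0005,-0.018,0,0,0,145],[-0.001,0.0005,-0.021,0,0,0,145],[-0.001,0.0005,-0.021,0,0,0,145]]]'
```

```text
clock: 17.13
eef_pos: [0.4596, -0.301, -0.023]
tool_rot: [0.967, 0.256, 0.001, -0.001]
ft_force: [0.4, 0.5, -0.3]
grip_width: 0.0368
```

```bash
python3 -m jog '[[[0,0,0,0,0,0,165],[0,0,0,0,0,0,175],[0,0,0,0,0,0,185],[0,0,0,0,0,0,215],[0,0,0,0,0,0,215],[0,0,0,0,0,0,215]]]'
```

```text
clock: 17.63
eef_pos: [0.4604, -0.3015, -0.0218]
tool_rot: [0.967, 0.256, 0.002, -0.0]
ft_force: [-0.7, 1.5, 4.7]
grip_width: 0.0193
```

Gripped: 19.3 mm reads as 23 mm, the same −3.6 mm offset as with the washer. I'll lift, go along +y first to keep clear of the grey box, and turn the clip.

```bash
python3 -m jog '[[[0,0,0.01,0,0,0,215],[0,0,0.04,0,0,0,215],[0,0,0.08,0,0,0,215],[0,0,0.12,0,0,0,215],[0,0.03,0.14,0,0,0,215],[0,0.07,0.14,0,0,0,215],[0,0.11,0.14,0,0,0,215],[0,0.15,0.14,0,0,0,215],[0,0.19,0.14,0,0,0,215],[0,0.22,0.14,0,0,0,215]]]'; python3 -m jog '[[[0.04,0.025,-0.03,0,0,43,215],[0.08,0.025,-0.03,0,0,43,215],[0.12,0.025,-0.03,0,0,43,215],[0.16,0.025,-0.03,0,0,43,215],[0.16,0.025,-0.03,0,0,43,215],[0.16,0.025,-0.03,0,0,43,215],[0.16,0.025,-0.03,0,0,43,215]]]';python3 -m jog '[[[0,0,0,0,0,43.3,215],[0,0,0,0,0,43.3,215],[0,0,0,0,0,43.3,215],[0,0,0,0,0,43.3,215],[0,0,0,0,0,43.3,215],[0,0,0,0,0,43.3,215],[0,0,0,0,0,43.3,215],[0,0,0,0,0,43.3,215]]]'
python3 - <<'E'
from h import *
o=bot.get_obs();turn(26)
im,m=snap('wrist','wh'); print('tool x az',2*np.degrees(np.arctan2(o['tool_rot'][1],o['tool_rot'][0])),bot.get_obs()['joint_pos'].round(2))
asc(im,270,80,390,270,4)
E
```

```text
clock: 18.47
eef_pos: [0.4593, -0.0787, 0.1181]
tool_rot: [0.967, 0.256, 0.002, -0.001]
ft_force: [-0.3, -0.6, -0.2]
grip_width: 0.0192
clock: 19.05
eef_pos: [0.6204, -0.056, 0.0867]
tool_rot: [0.805, 0.593, 0.0, -0.002]
ft_force: [-0.7, -0.4, -1.5]
grip_width: 0.0191
clock: 19.72
eef_pos: [0.6196, -0.0564, 0.088]
tool_rot: [0.532, 0.846, 0.001, -0.001]
ft_force: [0.1, 0.6, -0.9]
grip_width: 0.0192
eef [ 0.6196 -0.0564  0.088 ] rotvec to go [-0.14 -0.1   0.34]
tool x az 115.66097994273227 [-0.09  0.55  0.16  1.18  0.    1.03]
80 ++++++++################+...........................--+b+-----.......................--++++++++----+++++--..--+++++--+##
84 ++++++++################+-.................-.........-+b+------.....................--++++--+--..--++++-......--++++++##
88 ++++++++################+-............................--+++-------...............----+++-.......----+---.....--++++-+###
92 +++++++++################+-.............................--+++--------------------------........---++++++++++++++--.-+###
96 ++++++++++################+-...............................----++++--
[... 4726 characters left out ...]
bbbbbbbbbbbbbbbbbbbb+++++++#############+++++++++++++++bbbbbbbbbbbbbbbbbbbb
252 bbbbbbbbbbbbbbbbbbbbb+##############++++++bbbbbbbbbbbbbbbbbbbbbbbb++---++#############++++++++++++bbbbbbbbbbbbbbbbbbbbbb
256 bbbbbbbbbb##########################++++++bbbbbbbbbbbbbbbbbbbbbbbb--...-+#########################bbbbbbbbbbbbbbbbbbbbbb
260 bbbbbbbb############################++++++bbbbbbbbbbbbbbbbbbbbbbbb--...-+############################bbbbbbbbbbbbbbbbbbb
264 bbbbbbb#############################++++++bbbbbbbbbbbbbbbbbbbbbbb+--...-+#############################bbbbbbbbbbbbbbbbbb
268 bbbbb###############################+++++++bbbbbbbbbbbbbbbbbbbbbb+--...-+##############################bbbbbbbbbbbbbbbbb
```

```bash
cat >> h.py <<'E'
def tipinfo(fn,uvt,uvb,e,dz=.0243,P=(.5885,.0335),az=116):
    _,m=load(fn); p=ray(m,[uvt,uvb],e[2]+dz+.0)[:,:2]; d=p[0]-p[1]; a=np.degrees(np.arctan2(d[1],d[0]))
    D=np.array([np.cos(np.radians(az)),np.sin(np.radians(az))]);N=np.array([-D[1],D[0]])
    r=p[0]-np.array(P); print('tip',p[0],'leg az',a,'tip rel pin: along',r@D,'left',r@N,'D',D,'N',N,'tip-eef along',(p[0]-e[:2])@D,'left',(p[0]-e[:2])@N)
E
python3 -c "
from h import *
tipinfo('wh',(341.7,107.5),(341.3,150),np.array([.6196,-.0564,.088]))
m=load('wh')[1]; print(proj(m,[.5885,.0335,.0545]))
asc(load('wh')[0],300,20,395,105,3)"
```

```text
tip [0.59090684 0.01635335] leg az 116.22756363761171 tip rel pin: along -0.016466391636300814 left 0.005353341348650354 D [-0.43837115  0.89879405] N [-0.89879405 -0.43837115] tip-eef along 0.07796853579113461 left -0.0061037299077836065
[[345.23812389  78.70298913]]
20 ++++++++##########################+-...........................................................
23 +++++############################+-............................................................
26 +##############################+-..............................................................
29 ##############################+-...............................................................
32 ##########################+++--................................................................
35 ####################++-........................................................................
38 ###############+--.............................................................................
41 ###########++-................................................................................-
44 ########+-..........................
[... 1341 characters left out ...]
#####
86 .......................--+++------...................--++++-..-....-------.......-+++++########
89 ........................--++++-------..........-..------+--.....-----+++----...-++++--+########
92 ..........................--+++--------------------------........---++++++++++++++--.-+########
95 ............................---+++++------------------..-----++++++++++++++++++++++++##########
98 .................................---++++++++++------++++++++++++++++++++++++++++++++###########
101 .................................................-+++++++++++++++++++++++++++++++++############
104 ........................--........................--+++++----+++++++++++++++++++++#############
```

```bash
python3 -m jog '[[[0.0041,0.0036,-0.02,0,0,0.3,215],[0.0041,0.0036,-0.045,0,0,0.3,215],[0.0041,0.0036,-0.06,0,0,0.3,215],[0.0041,0.0036,-0.066,0,0,0.3,215],[0.0041,0.0036,-0.066,0,0,0.3,215],[0.0041,0.0036,-0.066,0,0,0.3,215]]]'
python3 - <<'E'
from h import *
im,m=snap('wrist','wi'); o=bot.get_obs(); print(o['eef_pos'],o['ft_force'],2*np.degrees(np.arctan2(o['tool_rot'][1],o['tool_rot'][0])))
print(proj(m,[[.5885,.0335,.0545],[.5885,.0335,.0405]]))
asc(im,275,55,375,175,3)
E
```

```text
clock: 20.27
eef_pos: [0.6243, -0.0528, 0.022]
tool_rot: [0.529, 0.849, 0.001, -0.001]
ft_force: [0.2, -0.1, -0.6]
grip_width: 0.0193
[ 0.62501361 -0.05282956  0.02277239] [0.72287296 0.42444405 0.01146762] 116.18063738883252
[[344.23681687  69.79685018]
 [342.23872536  73.00733259]]
55 +.........................--............---++----------.........................---+++++++++++++++++
58 .........................-.............--++----------.............................---+++++++++++++++
61 ........................-............---+++--------.................................--++++++++++++++
64 .......................--............--+b+--------..................................---+++++++++++++
67 .......................-.............--++--------.....-....--......--..---.-.---.---.--+++++++++++++
70 .......................-.............-+++--------.......................-.-.-...-....--+++++++++++++
73 .......................-............--++b---------..................................---++++++++++++-
76 .......................-............--++b---------.............-..-.-..............-
[... 2669 characters left out ...]
.......------....---++++++++++++--...---++############################
157 ....................................--++-++--....---++++++++++--...---+###########################++
160 .....................................--+++++---...---+++++++++--...---++##################++++++++++
163 .....................................--++----...----++++++++++--...---++########++++++++++++++++++++
166 ......................................----...----+++++++++++++--...---++++++++++++++++++++++++++++++
169 ....................................-++-...----+++++++++++++++--...--+++++++++++++++++++++++++++++++
172 ...................................-+--..----+++++++++++++++++--..-+++++++++++++++++++++++++++++++++
```

```bash
python3 -c "
from h import *
tipinfo('wi',(341.3,105),(341.3,160),np.array([.6248,-.0528,.0225]),P=(.5876,.033))"
python3 -m jog '[[[0,0,-0.003,0,0,0,215],[0,0,-0.006,0,0,0,215],[0,0,-0.006,0,0,0,215]]]'; python3 -m jog '[[[0,0,-0.001,0,0,0,215],[0,0,-0.001,0,0,0,215],[0,0,-0.001,0,0,0,215]]]'; python3 -m jog '[[[0,0,-0.001,0,0,0,215],[0,0,-0.001,0,0,0,215],[0,0,-0.001,0,0,0,215]]]'
```

```text
tip [0.59424728 0.02062197] leg az 117.27453415036439 tip rel pin: along -0.014039276097471987 left -0.000548362761941668 D [-0.43837115  0.89879405] N [-0.89879405 -0.43837115] tip-eef along 0.07938465973555023 left -0.004725468634115503
clock: 20.57
eef_pos: [0.6243, -0.0527, 0.0158]
tool_rot: [0.528, 0.849, 0.001, -0.001]
ft_force: [-0.4, -0.3, -1.4]
grip_width: 0.0191
clock: 20.82
eef_pos: [0.6242, -0.0527, 0.0147]
tool_rot: [0.528, 0.849, 0.001, -0.001]
ft_force: [-0.7, 0.3, -0.0]
grip_width: 0.0194
clock: 21.07
eef_pos: [0.6242, -0.0527, 0.0136]
tool_rot: [0.528, 0.849, 0.001, -0.001]
ft_force: [-0.2, 0.5, 0.3]
grip_width: 0.0193
```

```bash
cat > f.py <<'E'
from workcell import bot
o=bot.get_obs();print('F',o['ft_force'].round(2),'M',o['ft_torque'].round(3),'z',o['eef_pos'].round(4))
E
python3 f.py; for i in 1; do python3 -m jog '[[[0,0,-0.001,0,0,0,215],[0,0,-0.001,0,0,0,215],[0,0,-0.001,0,0,0,215]]]' >/dev/null; done; python3 f.py; python3 -m jog '[[[0,0,-0.001,0,0,0,215],[0,0,-0.001,0,0,0,215],[0,0,-0.001,0,0,0,215]]]'>/dev/null; python3 f.py
```

```text
F [-0.2   0.55  0.33] M [-0.076  0.009  0.005] z [ 0.6242 -0.0527  0.0136]
F [0.21 0.67 0.68] M [ 0.039 -0.002 -0.027] z [ 0.6242 -0.0527  0.0126]
F [-0.25  0.07  0.66] M [0.023 0.049 0.002] z [ 0.6242 -0.0527  0.0117]
```

```bash
for k in a; do python3 -m jog '[[[0,0,-0.001,0,0,0,215],[0,0,-0.001,0,0,0,215],[0,0,-0.001,0,0,0,215]]]' >/dev/null; python3 f.py; python3 -m jog '[[[0,0,-0.001,0,0,0,215],[0,0,-0.001,0,0,0,215],[0,0,-0.001,0,0,0,215]]]'>/dev/null; python3 f.py;  done
```

```text
F [-0.23 -0.91  2.08] M [0.113 0.016 0.003] z [ 0.6242 -0.0527  0.0107]
F [-0.06 -1.49  2.34] M [0.026 0.058 0.025] z [ 0.6242 -0.0528  0.0096]
```

Contact with the washer top was felt at about TCP z 0.0107, so the leg axis is at TCP+0.0265. The hole height needs TCP z ≈ 0.0138. I'll raise and feel forward along azimuth 116°.

```bash
python3 -m jog '[[[0,0,0.002,0,0,0,215],[0,0,0.0042,0,0,0,215],[0,0,0.0042,0,0,0,215],[0,0,0.0042,0,0,0,215]]]' >/dev/null; python3 f.py; python3 -m jog '[[[-0.0004,0.0009,0,0,0,0,215],[-0.0009,0.0018,0,0,0,0,215],[-0.0009,0.0018,0,0,0,0,215]]]' >/dev/null; python3 f.py; python3 -m jog '[[[-0.0004,0.0009,0,0,0,0,215],[-0.0007,0.0014,0,0,0,0,215],[-0.0007,0.0014,0,0,0,0,215]]]' >/dev/null; python3 f.py; python3 -m jog '[[[-0.0004,0.0009,0,0,0,0,215],[-0.0004,0.0009,0,0,0,0,215]]]' >/dev/null; python3 f.py
```

```text
F [-1.05  0.07  0.34] M [-0.038 -0.057  0.021] z [ 0.6241 -0.0526  0.0138]
F [-0.14  0.39 -0.92] M [-0.019 -0.025  0.022] z [ 0.6229 -0.0506  0.0136]
F [-0.44  0.46 -0.51] M [ 0.008  0.053 -0.035] z [ 0.6224 -0.0493  0.0137]
F [-0.19 -0.53 -0.45] M [-0.    -0.008 -0.024] z [ 0.6221 -0.0485  0.0138]
```

```bash
for i in 1; do python3 -m jog '[[[-0.0004,0.0009,0,0,0,0,215],[-0.0007,0.0014,0,0,0,0,215],[-0.0007,0.0014,0,0,0,0,215]]]' >/dev/null; python3 f.py; python3 -m jog '[[[-0.0004,0.0009,0,0,0,0,215],[-0.0007,0.0014,0,0,0,0,215],[-0.0007,0.0014,0,0,0,0,215]]]' >/dev/null; python3 f.py;python3 -m jog '[[[-0.0004,0.0009,0,0,0,0,215],[-0.0007,0.0014,0,0,0,0,215],[-0.0007,0.0014,0,0,0,0,215]]]' >/dev/null; python3 f.py; done
python3 - <<'E'
from h import *
im,m=snap('wrist','wj'); asc(im,275,80,375,165,3); print(proj(m,[[.5876,.033,.0545],[.5876,.033,.0405]]))
E
```

```text
F [-0.98 -0.01  0.35] M [-0.065  0.084  0.088] z [ 0.6213 -0.0471  0.0139]
F [-0.85 -0.08  0.26] M [-0.121  0.24   0.089] z [ 0.6204 -0.0457  0.0137]
F [-1.78 -1.16  0.74] M [-0.175  0.237  0.096] z [ 0.6198 -0.0443  0.0137]
80 ........................-..............--++bb----------.............................--++++++++++++++
83 .......................--.............--+bb----------.................................--++++++++++++
86 .......................--.............-++b---------....................................--+++++++++++
89 .......................-.............--+bb---------............-..............-........--+++++++++++
92 .......................-.............--+b+--------.............-.............-.--.--.----+++++++++++
95 .......................-............---+b+--------....................................----++++++++++
98 .......................-..............-++b---------....................................--+++++++++--
101 ......................................--+++---------......................-.....-.....---++++-----..
104 ......................................
[... 1521 characters left out ...]
+++++++++++
149 ................................-+++++--....---++++++--+++++++--....----....-+++++++++++++++++++++++
152 ..............................--+++++++---...----+++++++++++++--....----....--++++++++++++++++++++##
155 ............................--+++++++++++--....----+++++++++++--....---+-...--+++++++++++++++#######
158 ..............................--+++++++++++--....---++++++++++--....--++++++++++++++++##############
161 .............................-+++++++++++++----...---+++++++++--....--++++++++######################
164 ...........................-++++++++++++----....----++++++++++--...---+++++++#######################
[[343.53123439  93.56787548]
 [341.54581987  94.50514009]]
```

No axial resistance, but there is about 2 N sideways toward the left, so the leg is in the hole and slightly to the right. I'll ease left 0.6 mm and go on.

```bash
python3 -m jog '[[[-0.0005,-0.0003,0,0,0,0,215],[-0.0005,-0.0003,0,0,0,0,215]]]' >/dev/null; python3 f.py; python3 -m jog '[[[-0.0004,0.0009,0,0,0,0,215],[-0.0009,0.0018,0,0,0,0,215],[-0.0009,0.0018,0,0,0,0,215]]]' >/dev/null; python3 f.py;python3 -m jog '[[[-0.0004,0.0009,0,0,0,0,215],[-0.0009,0.0018,0,0,0,0,215],[-0.0009,0.0018,0,0,0,0,215]]]' >/dev/null; python3 f.py
```

```text
F [-0.45 -0.34  0.72] M [0.045 0.151 0.033] z [ 0.6197 -0.0444  0.0139]
F [-0.47 -0.27  0.9 ] M [0.008 0.045 0.002] z [ 0.6188 -0.0426  0.0139]
F [-0.03 -0.15  0.94] M [ 0.057 -0.009  0.006] z [ 0.6178 -0.0408  0.0139]
```

```bash
for i in 1; do python3 -m jog '[[[-0.0007,0.0013,0,0,0,0,215],[-0.0013,0.0027,0,0,0,0,215],[-0.0013,0.0027,0,0,0,0,215]]]' >/dev/null; python3 f.py;python3 -m jog '[[[-0.0007,0.0013,0,0,0,0,215],[-0.0013,0.0027,0,0,0,0,215],[-0.0013,0.0027,0,0,0,0,215]]]' >/dev/null; python3 f.py; python3 -m jog '[[[-0.0007,0.0013,0,0,0,0,215],[-0.0013,0.0027,0,0,0,0,215],[-0.0013,0.0027,0,0,0,0,215]]]' >/dev/null; python3 f.py; done
```

```text
F [-0.21 -0.29  0.68] M [0.062 0.05  0.002] z [ 0.6163 -0.038   0.0138]
F [0.2  0.26 1.58] M [ 0.066  0.059 -0.021] z [ 0.615  -0.0353  0.0138]
F [-1.03 -0.    1.86] M [0.033 0.088 0.02 ] z [ 0.6137 -0.0327  0.0138]
```

```bash
for i in 1; do python3 -m jog '[[[-0.0007,0.0013,0.0004,0,0,0,215],[-0.0013,0.0027,0.0004,0,0,0,215],[-0.0013,0.0027,0.0004,0,0,0,215]]]' >/dev/null; python3 f.py;python3 -m jog '[[[-0.0007,0.0013,0,0,0,0,215],[-0.0013,0.0027,0,0,0,0,215],[-0.0013,0.0027,0,0,0,0,215]]]' >/dev/null; python3 f.py; done
```

```text
F [-0.24  0.95  0.51] M [0.076 0.043 0.024] z [ 0.6124 -0.03    0.0142]
F [ 0.47 -0.71  1.09] M [-0.414  0.009  0.059] z [ 0.6112 -0.0279  0.0142]
```

```bash
for i in 1; do python3 -m jog '[[[-0.0004,0.0009,0.0,0,0,0,215],[-0.0009,0.0018,0,0,0,0,215],[-0.0009,0.0018,0,0,0,0,215]]]' >/dev/null; python3 f.py;python3 -m jog '[[[-0.0004,0.0009,0,0,0,0,215],[-0.0009,0.0018,0,0,0,0,215],[-0.0009,0.0018,0,0,0,0,215]]]' >/dev/null; python3 f.py; done
```

```text
F [-0.26 -4.37  0.57] M [-0.856  0.031  0.024] z [ 0.6103 -0.0263  0.0143]
F [ 0.21 -4.9  -0.13] M [-1.097 -0.041  0.045] z [ 0.6096 -0.025   0.0143]
```

```bash
for i in 1; do python3 -m jog '[[[-0.0004,0.0009,0.0,0,0,0,215],[-0.0009,0.0018,0,0,0,0,215],[-0.0009,0.0018,0,0,0,0,215]]]' >/dev/null; python3 f.py;python3 -m jog '[[[-0.0004,0.0009,0,0,0,0,215],[-0.0009,0.0018,0,0,0,0,215],[-0.0009,0.0018,0,0,0,0,215]]]' >/dev/null; python3 f.py; done
```

```text
F [-0.3  -3.8   1.35] M [-0.767  0.025  0.058] z [ 0.6084 -0.0227  0.0143]
F [-0.97 -2.33  1.03] M [-0.371  0.243  0.041] z [ 0.607  -0.0197  0.014 ]
```

```bash
for i in 1; do python3 -m jog '[[[-0.0004,0.0009,0.0,0,0,0,215],[-0.0009,0.0018,0,0,0,0,215],[-0.0009,0.0018,0,0,0,0,215]]]' >/dev/null; python3 f.py;python3 -m jog '[[[-0.0004,0.0009,0,0,0,0,215],[-0.0009,0.0018,0,0,0,0,215],[-0.0009,0.0018,0,0,0,0,215]]]' >/dev/null; python3 f.py; done
```

```text
F [-1.42 -1.3   1.69] M [-0.204  0.368  0.122] z [ 0.6062 -0.0179  0.0141]
F [-2.12 -0.19  1.86] M [0.003 0.455 0.071] z [ 0.6053 -0.016   0.014 ]
```

```bash
for i in 1; do python3 -m jog '[[[-0.0008,0.0007,0.0003,0,0,0,215],[-0.0013,0.0016,0.0003,0,0,0,215],[-0.0013,0.0016,0.0003,0,0,0,215]]]' >/dev/null; python3 f.py;python3 -m jog '[[[-0.0004,0.0009,0,0,0,0,215],[-0.0009,0.0018,0,0,0,0,215],[-0.0009,0.0018,0,0,0,0,215]]]' >/dev/null; python3 f.py; done
python3 - <<'E'
from h import *
im,m=snap('wrist','wk'); asc(im,260,90,375,240,3); print(proj(m,[[.5876,.033,.0545],[.5876,.033,.0405]]))
snap('scene','sk'); snap('side','dk')
E
```

```text
F [-0.81  0.93  0.61] M [0.095 0.29  0.019] z [ 0.6045 -0.0146  0.0145]
F [-0.92 -1.14  1.29] M [0.031 0.247 0.102] z [ 0.6037 -0.0129  0.0145]
90 ++++++++++++++++++++++++++###########################################+-..........................-----.............
93 +++++++++++++++++++++++############################################++-.........................--+++++++-..........
96 +++++++++++++++++++###############################################+-..........................-+++++++--...........
99 +++++++++++++++++################################################+-.........................-+++++++--.............
102 ++++++++++++++##########################################++----...............................--+++++++--...........
105 ++++++++++++######################################++--......................................--+++++++-.............
108 ++++++++++###################################++-.............................--++-+++--...--+++++++++++-...........
111 ++++++++#################################++-.............-++--..............----------+-...-+++++++++--............

[... 4398 characters left out ...]
++++++++++++++++++#######################
225 ++++++-........................................-++++++++++++++++++++++++++++++++++++++++++#########################
228 ++++--.......................................-++++++++++++++++++++++++++++++++++++++++++###########################
231 +++-.......................................-++++++++++++++++++++++++++++++++++++++++++############################+
234 +--.......................................+++++++++++++++++++++++++++++++++++++++++++#####################+++++++++
237 --........................................++++++++++++-++++++++++++++++++++++++++++++#############+++++++++++++++++
[[343.07346442 178.42129077]
 [341.27073562 171.43731883]]
```

```bash
python3 -c "
from h import *
e=np.array([.6037,-.0129,.0145])
tipinfo('wk',(341.5,107.5),(341.5,140),e,dz=.026,P=(.5876,.033))
m=load('wk')[1]
print(proj(m,[[.5876,.033,.0545]]), 'pin top flat seen ~ rows 162-190')
D=np.array([-.438,.899])
for k in (.030,.033,.036,.039): print(k,proj(m,np.r_[np.array([.5876,.033])+k*D,.0405]))
o=bot.get_obs(); print(o['eef_pos'],2*np.degrees(np.arctan2(o['tool_rot'][1],o['tool_rot'][0])))"; python3 f.py
```

```text
tip [0.57400357 0.05949143] leg az 117.38386592706946 tip rel pin: along 0.029770620969554556 left 0.0006073170926689678 D [-0.43837115  0.89879405] N [-0.89879405 -0.43837115] tip-eef along 0.07808304315799046 left -0.0050433343995330985
[[343.07346442 178.42129077]] pin top flat seen ~ rows 162-190
0.03 [[342.87144142 106.97872081]]
0.033 [[343.0438769  100.03494044]]
0.036 [[343.21875134  92.99294615]]
0.039 [[343.39611685  85.85063937]]
[ 0.60360276 -0.01286305  0.01448128] 116.26550749667963
F [-1.28  0.58  1.75] M [0.183 0.188 0.047] z [ 0.6036 -0.0129  0.0145]
```

```bash
python3 -m jog '[[[-0.0004,0.0009,0.0003,0,0,0,215],[-0.0009,0.0018,0.0003,0,0,0,215],[-0.0009,0.0018,0.0003,0,0,0,215]]]' >/dev/null; python3 f.py;python3 -m jog '[[[-0.0004,0.0009,0,0,0,0,215],[-0.0007,0.0013,0,0,0,0,215],[-0.0007,0.0013,0,0,0,0,215]]]' >/dev/null; python3 f.py
```

```text
F [-0.32 -0.24  1.12] M [0.11  0.112 0.022] z [ 0.6027 -0.0112  0.0148]
F [-0.66  0.51  0.79] M [ 0.138  0.054 -0.058] z [ 0.6021 -0.01    0.0148]
```

```bash
python3 -m jog '[[[-0.0004,0.0009,0,0,0,0,215],[-0.0006,0.0012,0,0,0,0,215],[-0.0006,0.0012,0,0,0,0,215]]]' >/dev/null; python3 f.py;python3 -m jog '[[[-0.0004,0.0009,0,0,0,0,215],[-0.0005,0.0011,0,0,0,0,215],[-0.0005,0.0011,0,0,0,0,215]]]' >/dev/null; python3 f.py
python3 - <<'E'
from h import *
im,m=snap('wrist','wl'); e=bot.get_obs()['eef_pos']
g=cv2.cvtColor(im,cv2.COLOR_BGR2GRAY)
asc(im,320,88,365,130,2)
print(proj(m,[[.5876,.033,.0545]]))
asc(im,300,170,375,225,3)
E
```

```text
F [-0.03  0.21  1.6 ] M [ 0.101 -0.    -0.007] z [ 0.6016 -0.0089  0.0149]
F [ 0.65 -0.12  0.35] M [-0.017 -0.14  -0.052] z [ 0.6012 -0.008   0.0149]
88 ###############+-...................-........
90 ##############+-...................-----.....
92 #############+-...................-++++++--..
94 ############+-..................-++++++++-...
96 ###########+--.................--+++++++-....
98 ##########+-......................-+++++++--.
100 #########++-.....................--+++++++-..
102 #########+-.....................-+++++++++--.
104 ########+-....................--++++++++++++-
106 #######+-...........-----.....--++++++++++--.
108 ######+-..----....--++-+++-.....--+++++++++--
110 #####++---++--...---------+-...--+++++++++++-
112 +++++++++++--....----..---+-...---+++++++++-.
114 ..-++++++++++-------...---+-.....--++++++--..
116 .--+++++++++++++++--...---+-....--++++++--...
118 ...---++++++++++++--...---+-.....--++++++--..
120 ......--+++++++++---...---+-.....--+++++++--.
122 ......-++++++++++---...---+-....--+++++++--..
124 ......--+++++++++---...---+-...-++++++++++---
126 ..
[... 943 characters left out ...]
++++++++++++++++++++++++++++++++++++++++++++++++++++++++++++
203 ........-++++++++++++++++++++++++++++++++++++++++++++++++++++++++++++++++++
206 ........-++++++++++++++++++++++++++++++++++++++++++++++++++++++++++++++++++
209 ........-++++++++++++++++++++++++++++++++++++++++++++++++++++++++++++++++++
212 .........--++++++++++++++++++++++++++++++++++++++++++++++++++++++++++++++++
215 ........--+++++++++++++++++++++++++++++++++++++++++++++++++++++++++++++++++
218 ........-++++++++++++++++++++++++++++++++++++++++++++++++++++++++++++++++++
221 ........--+++++++++++++++++++++++++++++++++++++++++++++++++++++++++++++####
224 ......-++++++++++++++++++++++++++++++++++++++++++++++++++++++++++##########
```

The tip is at about +35.3 mm past the pin axis (home is 36). The push force rose to about 5 N, dropped, and is now about 0. I'll do a quick numeric check, then release.

```bash
python3 -c "
from h import *
tipinfo('wl',(342.3,106.8),(342.3,126),np.array([.6012,-.008,.0149]),dz=.0256,P=(.5876,.033))"
python3 -m jog '[[[0,0,0,0,0,0,195],[0,0,0,0,0,0,175],[0,0,0,0,0,0,150],[0,0,0,0,0,0,130],[0,0,0,0,0,0,130],[0,0,0,0,0,0,130]]]'; python3 -m jog '[[[0,0,0.02,0,0,0,130],[0,0,0.05,0,0,0,130],[0,0,0.09,0,0,0,130],[0,0,0.09,0,0,0,130]]]'
python3 - <<'E'
from h import *
im,m=snap('wrist','wm'); e=bot.get_obs()['eef_pos']
u,v=proj(m,[.5876,.033,.0405])[0]; D=np.array([-.438,.899])
print(u,v,[ (k,proj(m,np.r_[np.array([.5876,.033])+k*D,.0405])[0].round(1)) for k in(.036,-.0385,-.060)])
asc(im,int(u)-45,int(v)-65,int(u)+45,int(v)+90,3)
E
```

```text
tip [0.57176345 0.06483247] leg az 117.41973844338719 tip rel pin: along 0.035553122222243105 left 0.0002793624827497101 D [-0.43837115  0.89879405] N [-0.89879405 -0.43837115] tip-eef along 0.07836552571684037 left -0.005470255505933844
clock: 29.48
eef_pos: [0.6008, -0.008, 0.0147]
tool_rot: [0.528, 0.849, 0.0, -0.002]
ft_force: [0.0, 1.0, -0.3]
grip_width: 0.0416
clock: 29.82
eef_pos: [0.606, -0.0081, 0.113]
tool_rot: [0.528, 0.849, 0.004, 0.004]
ft_force: [2.1, -0.1, 0.8]
grip_width: 0.0419
327.9444894738615 147.94598555733546 [(0.036, array([328.4, 100.9])), (-0.0385, array([327.5, 193.4])), (-0.06, array([327.3, 217. ]))]
82 ++++++++++++++++++++++++++++++++++++++++++++++--...................................--+++++
85 +++++++++++++++++++++++++++++++++++++++++++++-.....................................--+++++
88 ++++++++++++++++++++++++++++++++###########+-......................................-++++++
91 +++++++++++++++++++++++###################+..............--++---.................-++++++++
94 ++++++++++++++++++######################+-..............-+++++-................--++++
[... 3769 characters left out ...]
+++++++++++++++++++++++++++++++++++
217 ............-----..................-++++++++++++++++++++++++++++++++++++++++++++++++++++++
220 ..................................-+++++++++++++++++++++++++++++++++++++++++++++++++++++++
223 ................................-+++++++++++++++++++++++++++++++++++++++++++++++++++++++++
226 ..............................-+++++++++++++++++++++++++++++++++++++++++++++++++++++++++++
229 .............................-++++++++++++++++++++++++++++++++++++++++++++++++++++++++++++
232 ...........................-++++++++++++++++++++++++++++++++++++++++++++++++++++++++++++++
235 ..........................-+++++++++++++++++++++++++++++++++++++++++++++++++++++++++++++++
```

```bash
python3 -m jog '[[[0,0,0,0,0,0,100],[0,0,0,0,0,0,100],[0,0,0,0,0,0,100],[0,0,0,0,0,0,100]]]'
python3 - <<'E'
from h import *
im,m=snap('wrist','wn')
P=np.array([.5876,.033]); D=np.array([-.438,.899]);N=np.array([-.899,-.438])
u,v=proj(m,np.r_[P,.0405])[0]; print(u,v,'ptop',proj(m,np.r_[P,.0545]))
for k in(.036,-.0385,-.060): print(k,proj(m,np.r_[P+k*D+(0.009*N if k<0 else 0),.0405])[0].round(1))
asc(im,int(u)-40,int(v)-60,int(u)+30,int(v)-35,1); asc(im,int(u)-40,int(v)-10,int(u)+30,int(v)+80,2)
snap('side','dn');snap('scene','sn')
print('washer corner pred outer rows',proj(m,np.r_[P+.0205*D,.035]),proj(m,np.r_[P-.0205*D,.035]))
E
```

```text
clock: 30.2
eef_pos: [0.5997, -0.008, 0.1031]
tool_rot: [0.528, 0.849, -0.0, -0.003]
ft_force: [-0.7, -0.2, 0.1]
grip_width: 0.0517
336.6152023906416 154.11163386745295 ptop [[337.35094389 157.23681047]]
0.036 [337.5 105.7]
-0.0385 [324.8 200.9]
-0.06 [324.6 225. ]
94 ++++++++++++++++++++#################+-...............---........--+++
95 +++++++++++++++++#+#################+-...............--+---......-++++
96 ++++++++++++++++####################+-...............-+++--.....--++++
97 +++++++++++++++####################++...............-++++--....--+++++
98 +++++++++++++######################+-..............-+++++--....-++++++
99 +++++++++++#######################++...............-++++++--..--++++++
100 +++++++++#########################+-..............--+++++++----+++++++
101 ++++++++##########################+...............--++++++++++++++++++
102 +++++++##########################+-................--+++++++++++++++++
103 ++++++###########################+.................-++++++++++++++++++
104 +++++###########################+-................--++++++++++++++++++
105 +++########
[... 3799 characters left out ...]
++++++++++
218 +----++++--..............------...---+++++++++++++++++++++++++++++++++
220 .....---++-...................-----+++++++++++++++++++++++++++++++++++
222 ......---++-..................-+++++++++++++++++++++++++++++++++++++++
224 .....------..................-++++++++++++++++++++++++++++++++++++++++
226 .....---....................-+++++++++++++++++++++++++++++++++++++++++
228 ...........................-++++++++++++++++++++++++++++++++++++++++++
230 ..........................-+++++++++++++++++++++++++++++++++++++++++++
232 .........................-++++++++++++++++++++++++++++++++++++++++++++
washer corner pred outer rows [[336.84568386 126.58658568]] [[335.87851499 177.9788116 ]]
```

The bow bulge wraps the pin with its middle at row ~156, against the pin axis at row 154. The tip is within about 1 mm of home and the head end within 1–3 mm. The arm is clear, so I'll hand in.

```bash
python3 -c "
from workcell import bot
print(bot.job_done(), bot.get_obs()['clock'])"
```

```text
the job is handed in; nothing more can be done
the job is handed in; nothing more can be done
```

The big washer is on the bush around the pivot pin, locked by the big steel R-clip. I released the clip, raised the arm clear and handed the job in at about 30 s of the 72 s. The job reports no verdict.

**Washer:** It went down over the pin without any contact force. Afterwards the wrist view showed the ring centred on the pin to about 1 px. I did not measure separately that it lies flat.

**Clip:** I found the cross hole at about −64° from the foot's x axis in two wrist views. I took its height by touching the leg lightly on the washer, about 2 N. The push rose to about 5 N and fell back to about 0 as the bow sprang over. The largest force reading while pushing was about 5 N.

**Last checks:**
- **Position:** The leg tip is about 1 mm short of home, and the bow is centred on the pin within about 2 px.
- **Disagreement:** The head end looked about 3.5 mm too far forward in the same picture. Averaged, clip_seat is about 1 mm from home. The worst reading is still inside the 4 mm limit.
- **Not checked:** I did not check the clip's level or re-measure the other bench parts. I felt no contact with those parts during the moves.

**Washer pick-up:** It took three tries, because with the jaws part open the fingertips sit about 25 mm higher than the given tip position implies.

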